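# Hang the dip baskets nested on the drip-stand hook

### The job

Put the three wash baskets away on the upturned hook of the drip stand, hung by the eyes in their handle lugs and nested: the largest first, then the medium one inside it, then the small one inside that, each lug pressed right down, the first onto the hook's collar and the others onto the lug below. The hook swivels stiffly on its post and rarely points straight ahead, so look or feel for it, and be gentle: the baskets and the hook must never be pressed or knocked with more than 25 N. Leave the other things on the bench where they are.

Things in the scene. Friction and masses are not known exactly. Their poses are not given: they have to be found in the camera images.
- stand: Drip stand fixed on the bench: grey tray 190 x 170 mm with a 12 mm lip, and a round post (28 mm thick, clamp head 36 mm) whose axis is at x = +48 mm, carrying a steel hook. Origin: on the bench, where the hook's prong stands when the hook points straight ahead; z up, -x is the front. A hung basket has its cup in front (-x) of the prong and its own x axis pointing back towards the post.
- swivel (a point): The post's axis, 150 mm above the bench; axes as the stand's. The hook (11 mm round bar) swivels about it: its bend dips forward from the post's top and its upright prong stands 48 mm from the axis. It is set anywhere up to 0.3 rad left or right of straight ahead (prong up to 14 mm aside) and this is not reported. Stiff: it stays put, a sideways push of about 7 N on the prong turns it.
- ahead (a point): Where the top of the prong would be if the hook pointed straight ahead: 214 mm above the bench, above the stand's origin. The prong is upright, 11 mm thick, round-ended. A collar, 23 mm across, is clamped on it with its top face anywhere from 142 to 158 mm above the bench (not reported): the seat of the first lug. Come down on a seat at about 10 mm/s: at over 30 mm/s the knock alone may pass 25 N.
- rest (a point): Middle of the front face of the rubber rest bar (11 mm thick, 80 mm wide along the stand's y), 11 mm in front of the stand's origin and 55 mm above the bench; the hung large basket's strap leans back on it.
- large: Perforated steel basket: cup 92 mm across outside, 50 mm deep, wall 3 mm, on its flat bottom. Outside its +x side a strap (14 x 3 mm) rises to a lug 28 mm wide (y), 14 mm high, underside 120 mm above the origin: flat sides from x = 46 to 65 mm, then a rounded end to 79 mm and a small brass plunger to 84 mm; vertical 14 mm hole (eye) at x = 65 mm. About 140 g. Origin: centre of the cup's underside, z up.
- medium: Perforated steel basket: cup 73 mm across outside, 50 mm deep, wall 3 mm, on its flat bottom. Outside its +x side a strap (14 x 3 mm) rises to a lug 28 mm wide (y), 14 mm high, underside 120 mm above the origin: flat sides from x = 37 to 65 mm, then a rounded end to 79 mm and a small brass plunger to 84 mm; vertical 14 mm hole (eye) at x = 65 mm. About 110 g. Origin: centre of the cup's underside, z up. Hung, its lug lies on the large one's, 14 mm higher.
- small: Perforated steel basket: cup 54 mm across outside, 50 mm deep, wall 3 mm, on its flat bottom. Outside its +x side a strap (14 x 3 mm) rises to a lug 28 mm wide (y), 14 mm high, underside 120 mm above the origin: flat sides from x = 27 to 65 mm, then a rounded end to 79 mm and a small brass plunger to 84 mm; vertical 14 mm hole (eye) at x = 65 mm. About 90 g. Origin: centre of the cup's underside, z up. Hung, its lug lies on the medium one's, 14 mm higher.
- large_eye (a point): Eye of the large basket: centre of its hole at the lug's underside; axes as the basket's. The hole has 1.5 mm to spare round the prong, but a sprung ball in its far (+x) side grips the prong with 4 to 7 N of drag: the lug does not slide down by itself and stays where it is left, so push it until the force climbs well past the drag: it bears.
- medium_eye (a point): Eye of the medium basket: centre of its hole at the lug's underside; axes as the basket's. The hole has 1.5 mm to spare round the prong, but a sprung ball in its far (+x) side grips the prong with 4 to 7 N of drag: the lug does not slide down by itself and stays where it is left, so push it until the force climbs well past the drag: it bears.
- small_eye (a point): Eye of the small basket: centre of its hole at the lug's underside; axes as the basket's. The hole has 1.5 mm to spare round the prong, but a sprung ball in its far (+x) side grips the prong with 4 to 7 N of drag: the lug does not slide down by itself and stays where it is left, so push it until the force climbs well past the drag: it bears.
- grease_tin: Bystander: open cream tin of grease, 87 mm across, 62 mm high; origin at the centre of its underside.
- oiler: Bystander: plastic oiler bottle with a spout, 56 mm across, 126 mm high; origin at the centre of its underside.
- bushing_2: Bystander: flanged steel bushing, 32 mm across, 34 mm high; origin at the centre of its underside.
- guide_pin_1: Bystander: steel guide pin lying on the bench, 18 mm thick, 85 mm long; origin at its underside.

How it is judged (in metres and radians):
On the way, in this order (a step that is already met when the one before it is completed fails the run):
1. the large basket hangs home on the hook's collar and is let go (distance between large_eye and collar_c0 below 0.008 m and horizontal distance between large_eye and swivel between 0.043 and 0.053 m and x of large_eye in the frame of stand below 0.02 m and angle between large's own z axis and vertical below 0.12 rad and contact force between the fingers and large below 0.05 N), for 0.2 s.
2. then the medium basket hangs home on the large one's lug, its cup inside the large cup, and is let go (distance between large_eye and collar_c0 below 0.008 m and horizontal distance between large_eye and swivel between 0.043 and 0.053 m and x of each of large_eye, medium_eye in the frame of stand below 0.02 m and angle between each of large, medium's own z axis and vertical below 0.12 rad and z of medium_eye in the frame of large_eye between 0.011 and 0.017 m and horizontal distance between medium_eye and swivel between 0.043 and 0.053 m and horizontal distance between medium and large below 0.01 m and contact force between the fingers and medium below 0.05 N), for 0.2 s.
3. then the small basket hangs home on the medium one's lug, its cup inside the medium cup, and is let go (distance between large_eye and collar_c0 below 0.008 m and horizontal distance between large_eye and swivel between 0.043 and 0.053 m and x of each of large_eye, medium_eye, small_eye in the frame of stand below 0.02 m and angle between each of large, medium, small's own z axis and vertical below 0.12 rad and z of medium_eye in the frame of large_eye between 0.011 and 0.017 m and horizontal distance between medium_eye and swivel between 0.043 and 0.053 m and z of small_eye in the frame of medium_eye between 0.011 and 0.017 m and horizontal distance between small_eye and swivel between 0.043 and 0.053 m and horizontal distance between medium and large below 0.01 m and horizontal distance between small and medium below 0.01 m and contact force between the fingers and small below 0.05 N), for 0.2 s.
At the end, for the whole second after the job is handed in: All three eyes are on the prong (48 mm within 5 from the post's axis, in front of it): the large lug within 3 mm of the collar, the medium and small lugs each 14 mm (within 3) above the one below; baskets upright within 0.12 rad, neighbouring cup axes within 10 mm; all at rest and let go (distance between large_eye and collar_c0 below 0.008 m and horizontal distance between large_eye and swivel between 0.043 and 0.053 m and x of each of large_eye, medium_eye, small_eye in the frame of stand below 0.02 m and angle between each of large, medium, small's own z axis and vertical below 0.12 rad and z of medium_eye in the frame of large_eye between 0.011 and 0.017 m and horizontal distance between medium_eye and swivel between 0.043 and 0.053 m and z of small_eye in the frame of medium_eye between 0.011 and 0.017 m and horizontal distance between small_eye and swivel between 0.043 and 0.053 m and horizontal distance between medium and large below 0.01 m and horizontal distance between small and medium below 0.01 m and linear speed of each of large, medium, small below 0.02 m/s); the robot touches nothing.
It fails at once if a basket is pressed on the collar or on another basket, or the robot on the stand, with more than 25 N (thin sheet dents) (contact force between any of large, medium, small and collar_c0 above 25 N or contact force between large and medium above 25 N or contact force between any of medium, large and small above 25 N or contact force between any of the arm, the fingers and stand above 25 N).
It fails at once if a basket loads the hook or the stand with more than 35 N in all, its plunger's own grip on the prong (about 10 N) included (contact force between any of large, medium, small and stand above 35 N).
It fails at once if a bystander is moved by more than 15 mm (distance of any of grease_tin, oiler, bushing_2, guide_pin_1 from where it was at the start of the episode above 0.015 m).
It also fails if it takes over 72 s, if anything falls off the work surface, if the arm or the gripper's body presses on something with over 40 N, if the wrist force passes 120 N, or if a joint passes its speed limit or range.

### The arm

A 6-joint arm with a two-finger parallel gripper is mounted at the origin on a cart in front of the work surface, level with it; the furniture and walls round the work are solid. World frame = base frame: x ahead of the robot, y to its left, z up, the work surface at z = 0. Lengths are in mm, angles in rad, forces in N, time in s.
With the tool pointing down it reaches from about 400 to 925 mm from the base axis. Payload 12.5 kg.
Tool frame: the origin (TCP) lies midway between the tips of the shut fingers; the grasp point (between the pads) lies 19 mm behind it; z points along the fingers, y is the line along which they close (so a half turn about z gives the same grasp; the last joint's range is limited). The gripper opens to 95 mm and grips with 3 to 60 N. Pads are 20 mm wide; open, the fingers measure 119 mm over their backs; the gripper's body (75 mm by 180 mm) begins 59 mm behind the grasp point.
Start: joints at [1.181, 0.491, 1.559, -0, 1.092, -0.106], TCP at [174.986, 600.022, 214.661] pointing down, gripper open.
Joint ranges: [-3.1, 3.1], [-0.84, 2.19], [0.05, 2.79], [-1.13, 4.28], [0.06, 2.93], [-2.69, 2.69]. Speed limits (rad/s): [2.22, 2.22, 2.79, 3.14, 3.14, 3.14].

### API

Orientations are given as [roll, pitch, yaw] about the fixed x, y, z axes, in that order (R = Rz(yaw) Ry(pitch) Rx(roll)).
In Python, from cell import state, viewer, env, models gives the robot as it stands. The module is installed in compiled form; this text tells all that it offers.
- The arm moves only by the tool arm_command, never from a script. Its argument "rows" is a list of rows, each a list of 2 entries, a list of its own where there are three numbers: the shift along the tool's x, y, z normalised to -1 to 1, where 1 is 0.25 m, then the turn about the tool's z normalised to -1 to 1, where 1 is pi rad. A call has exactly 5 rows; each row shifts and turns the commanded pose from where the row before left it, along the tool's axes as they then stand; what a row does not reach is not made up. A row lasts 1/10 s, in which the tool goes at most 50 mm and 8.59 degrees, less where a joint would pass 70% of its speed; a pose out of reach is approached as far as the arm can. A call with a number of a shift or a turn outside -1 to 1 is refused whole. A call with a gripper value outside its range is refused whole. "claw" is the opening, from 0 (shut) to 1 (fully open), set as the call begins (left out, the last holds). The fingers move at their own pace and stop on an object; the grip force is fixed at half the most. Time passes only in rows, so rows that do not move let the fingers close, or fill a call up. It gives the time, the measured TCP pose, the force, the opening and the grip force at its end, in the units of the state.
- state(): the state, without advancing time (a new reading comes with each control period).
- viewer.read_camera(name): name is "side" or "top"; returns (picture, depth): 400x640x3 uint8, red, green, blue; 400x640 float32, mm along the optical axis (not along the pixel's ray), 0 where there is no reading.
- viewer.get_calibration(name): a dict with "camera_matrix" (3x3 intrinsics, pixels), "world_to_cam" (4x4, takes a point from world to camera coordinates). Camera axes: x right, y up, looking along -z (the intrinsics and any distortion apply to the point x, -y, -z); pixel columns grow to the right and rows downward; lengths in mm; the calibration is good to about 2 mm. A picture is of the moment at which its call begins. get_calibration takes no time and is no camera call.
- env.job_done(): hands the job in; it is judged then, once.
Trained networks look in the newest picture that a camera, given by its name, has taken for a name from the list of things; names that differ only in an ending like _2 or _b are one class to them, and where a whole thing is asked for, a point or a joint stands for the part that bears it (a point fixed in the world has none). Each returns a list of dicts, best first, with "confidence" (0 to 1); they miss things now and then, are a little off and sometimes report something else, mostly with a low value. They report only what shows in the picture. A call takes as long as a camera call.
- models.search_frame(camera, label): "position" ([x, y, z] in mm, in world coordinates, good to about 4 mm: the middle of the surface that is visible of it).
- models.mark_of(camera, label): "position" ([x, y, z] in mm, in world coordinates, good to about 4 mm: a listed point, or the origin of a listed thing).
The state is a dict: "t": time; "joints": joint angles; "qvel": joint speeds; "tau": joint torques, N m; "eef_pos": TCP position; "tcp_rot": TCP orientation; "ft_force": force on the tool from outside, world axes, zero at the start; "moment": the same for the moment, N m; "opening": opening from 0.0 (shut) to 1.0 (fully open); "grip_force": force on a finger pad.
Only numpy, scipy, OpenCV 4.12 (cv2) and the standard library are available. Lean on these libraries where they do the work, as an engineer would, in place of code of your own. Each camera call takes 0.05 s, during which the arm holds its last target. There are 200 camera calls.

## Working session

There is one attempt and no reset: what is moved stays moved. The work goes in short steps, Python scripts to look and compute and a tool call to move; the robot and the scene stay as the last step left them, time stands still between calls to the robot, and variables do not carry over. Pictures are saved under pics/ and viewed, at most 10 in all, crops included, and the job is handed in when it is done.

Besides the shell and the picture viewer there is one more tool, called after "Call:" in YAML: its name, and indented under it one key for each argument. arm_command: Moves the arm, as the interface text tells. Scaled input: -1 to 1 covers 0.25 m each way for a shift and pi rad each way for a turn. Its arguments: {"type":"object","properties":{"rows":{"type":"array","items":{"type":"array"}},"claw":{"type":"number"}},"required":["rows"]}

```bash
mkdir -p pics
python3 - <<'E'
from cell import state, viewer, env, models
import cv2,numpy as np
print(state())
for c in("top","side"):
    p,d=viewer.read_camera(c); cv2.imwrite(f"pics/{c}0.png",p[:,:,::-1]); np.savez(f"pics/{c}0.npz",p=p,d=d)
    k=viewer.get_calibration(c); print(c,k["camera_matrix"].round(1).tolist(),k["world_to_cam"].round(3).tolist())
    for l in["stand","ahead","rest","large","medium","small","large_eye","medium_eye","small_eye","grease_tin","oiler","bushing_2","guide_pin_1"]:
        try:
            r=models.mark_of(c,l); print(l,[(np.round(x["position"]).tolist(),round(x["confidence"],2)) for x in r[:3]])
        except Exception as e: print(l,e)
E
```

```text
{'t': 0.0, 'joints': array([ 1.18137222e+00,  4.91545563e-01,  1.55949727e+00,  1.90709794e-05,
        1.09170296e+00, -1.05592820e-01]), 'qvel': array([ 8.08168114e-04,  6.10242396e-04, -1.56871660e-04, -6.03205303e-04,
        7.43269429e-04, -8.73968862e-05]), 'tau': array([-3.46755460e-04, -6.12647867e+01, -2.58171916e+01,  6.91719772e-02,
        4.83671436e-02, -1.66680134e-04]), 'eef_pos': array([174.88928057, 599.75273456, 214.05398193]), 'tcp_rot': array([-3.14044772e+00, -1.38356459e-04,  2.85775249e+00]), 'ft_force': array([ 0.14965063, -0.1925005 ,  0.04831588]), 'moment': array([ 0.00362947, -0.00859161, -0.04660853]), 'grip_force': 0.0, 'opening': 1.001556593027717}
top [[476.1, 0.0, 319.1], [0.0, 476.1, 202.2], [0.0, 0.0, 1.0]] [[0.022, -1.0, 0.015, 6.072], [0.984, 0.024, 0.175, -609.019], [-0.176, 0.011, 0.984, -1409.842], [0.0, 0.0, 0.0, 1.0]]
stand [([591.0, 185.0, 2.0], 0.64)]
ahead [([484.0, -280.0, 0.0], 0.46)]
rest [([581.0, 180.0, 53.0], 0.96)]
large [([445.0, 402.0, 4.0], 0.61)]
medium [([492.0, -67.0, 3.0], 0.72)]
small [([483.0, -279.0, 2.0], 0.91)]
large_e
[... 378 characters left out ...]
7.8, 198.9], [0.0, 0.0, 1.0]] [[0.851, -0.525, -0.026, -476.404], [0.295, 0.437, 0.85, -284.768], [-0.435, -0.731, 0.526, -1104.734], [0.0, 0.0, 0.0, 1.0]]
stand [([587.0, 184.0, -4.0], 0.57), ([538.0, -317.0, 120.0], 0.26)]
ahead [([589.0, 179.0, 214.0], 0.67)]
rest [([579.0, 183.0, 59.0], 0.66)]
large [([443.0, 397.0, 3.0], 0.73)]
medium [([490.0, -70.0, 0.0], 0.97), ([484.0, -282.0, -1.0], 0.3)]
small [([484.0, -281.0, -1.0], 0.57)]
large_eye [([501.0, 434.0, 121.0], 0.84)]
medium_eye [([551.0, -87.0, 120.0], 0.92)]
small_eye [([535.0, -313.0, 124.0], 0.87)]
grease_tin []
oiler [([732.0, -49.0, -1.0], 0.71)]
bushing_2 [([599.0, -412.0, -2.0], 0.61)]
guide_pin_1 [([662.0, 1.0, 2.0], 0.62)]
```

View pics/top0.png

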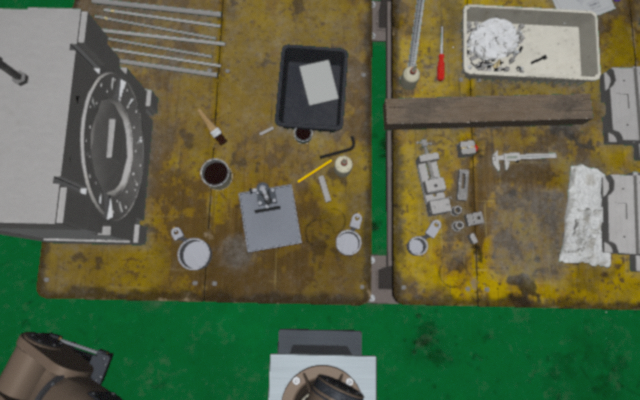

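View pics/side0.png

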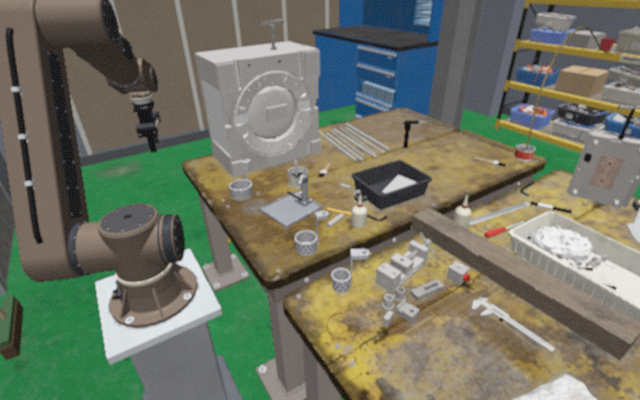

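Top view: stand tray about (270,217), hook near (264,195), large basket (193,252) with its lug at (177,232), medium (348,241), small (416,245). The networks agree with this. Next I refine with depth.

```bash
cat > h.py <<'E'
import numpy as np
from cell import state, viewer, env, models
def cloud(c,p,d):
    k=viewer.get_calibration(c);K=k["camera_matrix"];T=np.linalg.inv(k["world_to_cam"])
    v,u=np.nonzero(d>0);z=d[v,u]
    P=np.c_[(u-K[0,2])/K[0,0]*z,-(v-K[1,2])/K[1,1]*z,-z,np.ones(len(z))]@T.T
    return P[:,:3],np.c_[u,v],p[v,u]
def box(P,c,r,z0,z1): return P[(np.hypot(P[:,0]-c[0],P[:,1]-c[1])<r)&(P[:,2]>z0)&(P[:,2]<z1)]
E
python3 - <<'E'
from h import *
from scipy.optimize import least_squares
for c in("top","side"):
    f=np.load(f"pics/{c}0.npz");P,_,_=cloud(c,f["p"],f["d"]);print("==",c)
    for n,b,e,r in(("large",(444,399),(501,433),46),("medium",(491,-69),(550,-86),36.5),("small",(484,-280),(538,-311),27)):
        L=box(P,e,30,110,145); R=box(P,b,r+12,35,58)
        s=least_squares(lambda q:np.hypot(R[:,0]-q[0],R[:,1]-q[1])-(r-1.5),b,loss="soft_l1",f_scale=2).x
        print(n,"lug n",len(L),L.mean(0).round(1),"x",np.ptp(L[:,0]).round(),"y",np.ptp(L[:,1]).round(),"z",np.percentile(L[:,2],[10,50,90]).round(1),"cup",len(R),s.round(1))
    S=box(P,(589,182),130,-5,260)
    for z in range(0,240,20):
        q=S[(S[:,2]>z)&(S[:,2]<=z+20)]
        if len(q): print(z,len(q),q.mean(0).round(1),q.min(0).round(),q.max(0).round())
    H=S[S[:,2]>125]; H=H[np.argsort(-H[:,2])]; print(H[:90].round().astype(int).tolist())
E
```

```text
== top
large lug n 112 [493.3 425.1 131.7] x 38.0 y 33.0 z [125.9 132.9 136.4] cup 199 [442.  394.4]
medium lug n 127 [541.1 -86.3 133. ] x 48.0 y 32.0 z [129.2 133.  137.4] cup 128 [487.9 -71.9]
small lug n 137 [ 529.3 -312.2  134. ] x 46.0 y 42.0 z [129.2 134.2 138.1] cup 108 [ 482.  -283.4]
0 3752 [574.6 177.6   6.1] [459.  54.   0.] [719. 312.  20.]
20 21 [616.6 182.8  23.7] [471.  77.  20.] [650. 248.  40.]
40 65 [587.9 179.7  56.5] [571. 143.  46.] [639. 216.  60.]
60 48 [589.1 176.1  63.1] [573. 139.  60.] [635. 215.  76.]
100 70 [629.  198.4 115.4] [612. 171. 100.] [648. 226. 120.]
120 90 [632.5 188.5 125.2] [614. 172. 120.] [650. 225. 137.]
140 34 [589.3 165.7 153.1] [579. 156. 147.] [602. 177. 159.]
160 6 [587.3 166.9 170.2] [586. 163. 161.] [589. 175. 178.]
180 5 [588.3 165.3 189.6] [587. 162. 182.] [591. 170. 198.]
200 12 [590.5 166.7 209.2] [587. 163. 201.] [594. 172. 216.]
[[590, 170, 216], [591, 165, 214], [594, 168, 214], [588, 165, 213], [594, 165, 212], [589, 168, 212], [591, 168, 211], [587, 168, 207], [593, 163, 206], [591, 163, 201], [588, 166, 201], [590, 172, 2
[... 3123 characters left out ...]
3], [585, 168, 153], [579, 173, 152], [579, 165, 152], [595, 164, 151], [592, 158, 151], [586, 163, 150], [590, 162, 149], [585, 170, 147], [583, 166, 146], [587, 165, 145], [591, 165, 144], [584, 168, 140], [592, 166, 138], [589, 169, 138], [627, 188, 136], [587, 166, 135], [585, 171, 134], [585, 163, 133], [632, 191, 133], [622, 188, 133], [625, 186, 133], [594, 171, 131], [630, 186, 131], [585, 170, 130], [634, 186, 130], [624, 184, 129], [621, 186, 129], [617, 189, 129], [620, 178, 129], [615, 184, 128], [593, 170, 128], [639, 179, 127], [630, 186, 127], [587, 167, 126], [590, 165, 126], [624, 201, 126], [615, 177, 126], [620, 185, 126], [634, 186, 126], [644, 180, 125], [640, 173, 125]]
```

Run:
```python
import cv2
a=cv2.imread("pics/top0.png")[170:260,225:315];b=cv2.imread("pics/side0.png")[155:230,250:340]
a=cv2.resize(a,None,fx=4.4,fy=4.4,interpolation=cv2.INTER_CUBIC);b=cv2.resize(b,(396,396),interpolation=cv2.INTER_CUBIC)
cv2.imwrite("pics/st.png",cv2.hconcat([a,b]))
```

```text
(no output)
```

View pics/st.png

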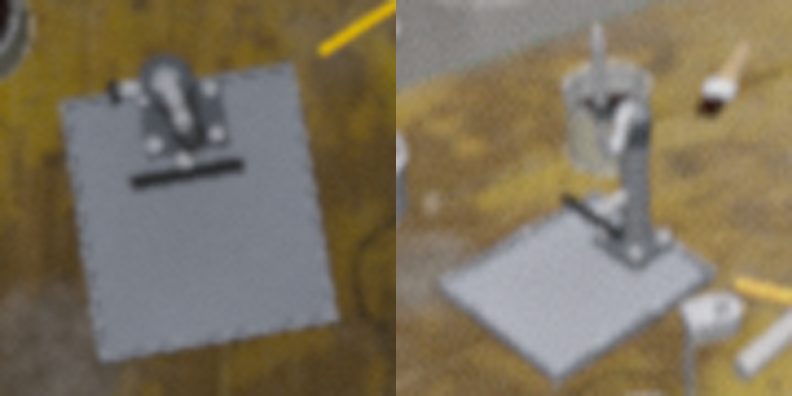

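```bash
cat > fit.py <<'E'
from h import *
import cv2
from scipy.optimize import minimize
def proj(c,X):
    k=viewer.get_calibration(c);K=k["camera_matrix"];Y=np.c_[X,np.ones(len(X))]@k["world_to_cam"].T
    return np.c_[K[0,0]*Y[:,0]/-Y[:,2]+K[0,2],-K[1,1]*Y[:,1]/-Y[:,2]+K[1,2]]
def mask(c,p,d,b,zmin,zmax,r=45):
    P,uv,_=cloud(c,p,d);m=(np.hypot(P[:,0]-b[0],P[:,1]-b[1])<r)&(P[:,2]>zmin)&(P[:,2]<zmax)
    M=np.zeros(d.shape,np.float32);M[uv[m,1],uv[m,0]]=1;return M
def lug(x0):
    a=np.linspace(np.pi/2,-np.pi/2,15)
    return np.r_[[[x0,14]],np.c_[65+14*np.cos(a),14*np.sin(a)],[[x0,-14]],[[84,0]]]
def render(c,X,win):
    S=6;u=(proj(c,X)-[win[0]-.5,win[1]-.5])*S-.5
    I=np.zeros((60*S,60*S),np.uint8);cv2.fillConvexPoly(I,cv2.convexHull(np.round(u*16).astype(np.int32)),255,shift=4)
    return cv2.resize(I,(60,60),interpolation=cv2.INTER_AREA)/255.
def fitlug(frames,x0,eye,yaw,zl=120,free=True):
    T=lug(x0);obs=[]
    for c,p,d in frames:
        w=(proj(c,np.array([[*eye,zl+10]]))[0]-30).astype(int)
        obs.append((c,w,mask(c,p,d,eye,zl-2,zl+24)[w[1]:w[1]+60,w[0]:w[0]+60]))
    def cost(q):
        e=0
        for c,w,M in obs:
            R=np.array([[np.cos(q[2]),-np.sin(q[2])],[np.sin(q[2]),np.cos(q[2])]])
            g=(T-[65,0])@R.T+q[:2];X=np.r_[np.c_[g,np.full(len(g),zl)],np.c_[g,np.full(len(g),zl+14)]]
            e+=((cv2.GaussianBlur(render(c,X,w),(0,0),.8)-cv2.GaussianBlur(M,(0,0),.8))**2).sum()
        return e
    q0=np.r_[eye,yaw];sx=np.array([[0,0,0],[6,0,0],[0,6,0],[0,0,.15]])
    s=min((minimize(cost,q0+o,method="Nelder-Mead",options=dict(initial_simplex=q0+o+sx,xatol=.02,fatol=.01)) for o in np.array([[0,0,0],[-4,-4,-.1],[3,3,.1]])),key=lambda r:r.fun)
    return s.x.round(3),round(s.fun,1)
E
python3 - <<'E'
from fit import *
F=[]
for c in("top","side"):
    f=np.load(f"pics/{c}0.npz");F.append((c,f["p"],f["d"]))
for n,x0,e,y in(("large",46,(500,431),.535),("medium",37,(549,-87),-.29),("small",27,(538,-312),-.51)):
    print(n,fitlug(F,x0,e,y),fitlug(F[:1],x0,e,y),fitlug(F[1:],x0,e,y))
for c,p,d in F:
    P=cloud(c,p,d)[0];q=box(P,(580,180),60,44,72);q=q[(q[:,0]-580-(q[:,1]-180)*-.158<14)&(q[:,0]-580-(q[:,1]-180)*-.158>-14)]
    print(c,len(q),cv2.minAreaRect(q[:,:2].astype(np.float32)),q.mean(0).round(1),np.polyfit(q[:,1],q[:,0],1))
E
```

```text
large (array([497.342, 428.972,   0.521]), np.float64(11.8)) (array([497.661, 428.493,   0.505]), np.float64(7.7)) (array([4.96805e+02, 4.35447e+02, 3.72000e-01]), np.float64(0.5))
medium (array([ 5.49818e+02, -8.73070e+01, -2.36000e-01]), np.float64(18.7)) (array([ 5.50372e+02, -8.89580e+01, -2.55000e-01]), np.float64(8.2)) (array([ 5.49937e+02, -8.30420e+01, -3.29000e-01]), np.float64(1.6))Traceback (most recent call last):
  File "<stdin>", line 6, in <module>
  File "fit.py", line 30, in fitlug
    s=min((minimize(cost,q0+o,method="Nelder-Mead",options=dict(initial_simplex=q0+o+sx,xatol=.02,fatol=.01)) for o in np.array([[0,0,0],[-4,-4,-.1],[3,3,.1]])),key=lambda r:r.fun)
  File "fit.py", line 30, in <genexpr>
    s=min((minimize(cost,q0+o,method="Nelder-Mead",options=dict(initial_simplex=q0+o+sx,xatol=.02,fatol=.01)) for o in np.array([[0,0,0],[-4,-4,-.1],[3,3,.1]])),key=lambda r:r.fun)
           ~~~~~~~~^^^^^^^^^^^^^^^^^^^^^^^^^^^^^^^^^^^^^^^^^^^^^^^^^^^^^^^^^^^^^^^^^^^^^^^^^^^^^^^^^^^^^^^^^^
    res = _minimize_neldermead(fun, x0, args, callback, bounds=bounds,
                               **options)
    fxcc = func(xcc)
    fx = function(np.copy(x), *(wrapper_args + args))
  File "fit.py", line 27, in cost
    e+=((cv2.GaussianBlur(render(c,X,w),(0,0),.8)-cv2.GaussianBlur(M,(0,0),.8))**2).sum()
                          ~~~~~~^^^^^^^
  File "fit.py", line 14, in render
    S=6;u=(proj(c,X)-[win[0]-.5,win[1]-.5])*S-.5
           ~~~~^^^^^
  File "fit.py", line 5, in proj
    k=viewer.get_calibration(c);K=k["camera_matrix"];Y=np.c_[X,np.ones(len(X))]@k["world_to_cam"].T
ValueError: time passes only in moves, steps and waits
```

```bash
python3 - <<'E'
from cell import viewer
import pickle
pickle.dump({c:viewer.get_calibration(c) for c in("top","side")},open("cal.pkl","wb"))
E
sed -i 's/^def cloud/import pickle;CAL=pickle.load(open("cal.pkl","rb"))\ndef cloud/; s/viewer.get_calibration(c)/CAL[c]/' h.py; sed -i 's/viewer.get_calibration(c)/CAL[c]/' fit.py
python3 - <<'E'
from fit import *
F=[]
for c in("top","side"):
    f=np.load(f"pics/{c}0.npz");F.append((c,f["p"],f["d"]))
for n,x0,e,y in(("large",46,(500,431),.535),("medium",37,(549,-87),-.29),("small",27,(538,-312),-.51)):
    print(n,fitlug(F[:1],x0,e,y),fitlug(F[1:],x0,e,y))
for c,p,d in F:
    P=cloud(c,p,d)[0];q=box(P,(580,180),60,44,72);r=q[:,0]-580+(q[:,1]-180)*.158;q=q[abs(r)<14]
    print(c,len(q),cv2.minAreaRect(q[:,:2].astype(np.float32)),q.mean(0).round(1),np.polyfit(q[:,1],q[:,0],1))
print(state()["t"])
E
```

```text
large (array([497.661, 428.493,   0.505]), np.float64(7.7)) (array([4.96805e+02, 4.35447e+02, 3.72000e-01]), np.float64(0.5))
medium (array([ 5.50372e+02, -8.89580e+01, -2.55000e-01]), np.float64(8.2)) (array([ 5.49937e+02, -8.30420e+01, -3.29000e-01]), np.float64(1.6))
small (array([ 5.37602e+02, -3.18313e+02, -5.33000e-01]), np.float64(7.1)) (array([ 537.485, -312.655,   -0.581]), np.float64(2.8))
top 97 ((585.2471923828125, 178.48300170898438), (16.947099685668945, 79.52224731445312), 11.828184127807617) [582.6 177.1  59.2] [-1.91551262e-01  6.16578904e+02]
side 46 ((583.2369384765625, 181.206787109375), (15.732161521911621, 82.4939193725586), 16.195032119750977) [580.7 179.4  59.2] [-2.14957312e-01  6.19232783e+02]
1.4
```

```bash
cat > go.py <<'E'
import sys
from h import *
# go.py x y z [yaw] [nrows] : per-row tool-frame normalised shift/turn (turn first, then shift)
def go(x,y,z,yaw=None):
    s=state();e=s["eef_pos"];w=s["tcp_rot"][2]
    print("t",round(s["t"],2),"eef",e.round(1),"rot",s["tcp_rot"].round(4),"F",s["ft_force"].round(2),"op",round(s["opening"],3))
    if yaw is None: yaw=w
    dw=(yaw-w+np.pi)%(2*np.pi)-np.pi
    from scipy.spatial.transform import Rotation as Ro
    R=Ro.from_euler("xyz",s["tcp_rot"]).as_matrix()
    print("turn total",round(-dw/np.pi,4))
    R2=Ro.from_euler("z",dw).as_matrix()@R
    print("shift total (after turn)",(R2.T@(np.array([x,y,z])-e)/250).round(4))
if __name__=="__main__": go(*map(float,sys.argv[1:]))
E
python3 - <<'E'
from h import *
for c in("top","side"):
    f=np.load(f"pics/{c}0.npz");P=cloud(c,f["p"],f["d"])[0]
    q=P[(P[:,2]>140)&(P[:,2]<500)&(P[:,0]>350)&(P[:,0]<800)&(P[:,1]>380)&(P[:,1]<750)]
    print(c,len(q),np.percentile(q,[0,1,5],axis=0).round())
    for x in range(350,800,50):
        k=q[(q[:,0]>=x)&(q[:,0]<x+50)]
        if len(k):print(x,len(k),k[:,1].min().round(),np.percentile(k[:,1],3).round())
E
python3 go.py 489.1 427.3 214 3.6616
```

```text
top 8845 [[468. 411. 140.]
 [469. 555. 145.]
 [473. 557. 166.]]
450 1667 411.0 556.0
500 1202 554.0 555.0
550 1290 566.0 567.0
600 1250 565.0 567.0
650 1205 562.0 564.0
700 1154 562.0 564.0
750 1077 562.0 564.0
side 6358 [[464. 550. 140.]
 [466. 557. 144.]
 [470. 562. 161.]]
450 1491 550.0 559.0
500 883 551.0 557.0
550 842 563.0 569.0
600 847 562.0 569.0
650 812 562.0 568.0
700 768 562.0 566.0
750 715 561.0 568.0
t 1.4 eef [175.  600.  214.6] rot [3.1416 0.     2.8578] F [ 0.53 -0.35 -0.27] op 1.0
turn total -0.2559
shift total (after turn) [-0.7472 -1.2239  0.0025]
```

Call:
arm_command:
  rows:
    - [[0,0,0],-0.0427]
    - [[0,0,0],-0.0427]
    - [[0,0,0],-0.0427]
    - [[0,0,0],-0.0427]
    - [[0,0,0],-0.0427]
  claw: 0.7

```text
t: 1.9
eef_pos: [175.0, 600.0, 214.7]
tcp_rot: [3.142, 0.0, -2.749]
ft_force: [-0.4, 0.2, 0.6]
opening: 0.706
grip_force: 0.0
```

Call:
arm_command:
  rows:
    - [[0,0,0],-0.0424]
    - [[0,-0.153,0],0]
    - [[0,-0.153,0],0]
    - [[0,-0.153,0],0]
    - [[0,-0.153,0],0]

```text
t: 2.4
eef_pos: [251.5, 466.0, 214.7]
tcp_rot: [3.142, 0.0, -2.621]
ft_force: [0.2, 0.3, -0.4]
opening: 0.701
grip_force: 0.0
```

Call:
arm_command:
  rows:
    - [[0,-0.153,0],0]
    - [[0,-0.153,0],0]
    - [[0,-0.153,0],0]
    - [[0,-0.153,0],0]
    - [[-0.1494,0,0],0]

```text
t: 2.9
eef_pos: [358.8, 349.0, 215.1]
tcp_rot: [-3.141, -0.002, -2.624]
ft_force: [-0.1, 0.7, -0.2]
opening: 0.698
grip_force: 0.0
```

Call:
arm_command:
  rows:
    - [[-0.1494,0,0],0]
    - [[-0.1494,0,0],0]
    - [[-0.1494,0,0],0]
    - [[-0.1494,0,0],0]
    - [[0,0,0],0]

```text
t: 3.4
eef_pos: [492.1, 428.5, 213.6]
tcp_rot: [3.142, 0.001, -2.622]
ft_force: [-0.9, -0.5, -0.7]
opening: 0.702
grip_force: 0.0
```

```bash
python3 go.py 489.1 427.3 116 3.6616
```

```text
t 3.4 eef [492.1 428.5 213.6] rot [ 3.1415e+00  8.0000e-04 -2.6223e+00] F [-0.89 -0.52 -0.72] op 0.702
turn total -0.0002
shift total (after turn) [0.0131 0.0016 0.3906]
```

Call:
arm_command:
  rows:
    - [[0.003,0.001,0.08],0]
    - [[0.003,0,0.08],0]
    - [[0.002,0,0.08],0]
    - [[0.0,0,0.08],0]
    - [[0,0,0.0706],0]

```text
t: 3.9
eef_pos: [486.6, 426.2, 116.2]
tcp_rot: [3.142, -0.0, -2.621]
ft_force: [-0.0, -0.0, -1.1]
opening: 0.701
grip_force: 0.0
```

Call:
arm_command:
  rows:
    - [[0,0,0],0]
    - [[0,0,0],0]
    - [[0,0,0],0]
    - [[0,0,0],0]
    - [[0,0,0],0]
  claw: 0.15

```text
t: 4.4
eef_pos: [487.4, 426.7, 117.8]
tcp_rot: [3.141, 0.001, -2.621]
ft_force: [-0.0, 1.2, 0.4]
opening: 0.336
grip_force: 0.0
```

```bash
cat > look.py <<'E'
import sys
from fit import *
# look.py name zl : refit lug in gripper, compare with TCP
x0={"large":46,"medium":37,"small":27}[sys.argv[1]]
s=state();e=s["eef_pos"];w=s["tcp_rot"][2]-np.pi
zl=float(sys.argv[2]);off=float(sys.argv[3]) if len(sys.argv)>3 else 9.5
g=e[:2]+off*np.array([np.cos(w),np.sin(w)])
print("t",s["t"],"tcp",e.round(1),"yaw",w.round(3),"F",s["ft_force"].round(2),"op",s["opening"],"grip",s["grip_force"],"expect eye",g.round(1))
for c in("top","side"):
    p,d=viewer.read_camera(c);cv2.imwrite(f"pics/{c}_{s['t']:.1f}.png",p[:,:,::-1]);np.savez(f"pics/{c}_{s['t']:.1f}.npz",p=p,d=d)
    print(c,[(np.round(m["position"]).tolist(),round(m["confidence"],2)) for m in models.mark_of(c,sys.argv[1]+"_eye")[:2]])
E
python3 look.py large 120
```

```text
t 4.4 tcp [487.4 426.7 117.8] yaw -5.763 F [-0.02  1.21  0.41] op 0.3363157482703068 grip 0.0 expect eye [495.7 431.4]
top [([499.0, 433.0, 121.0], 0.75)]
side [([500.0, 435.0, 124.0], 0.87)]
```

Call:
arm_command:
  rows:
    - [[-0.008,0,0.004],0]
    - [[0,0,0],0]
    - [[0,0,0],0]
    - [[0,0,0],0]
    - [[0,0,0],0]

```text
t: 5.1
eef_pos: [489.4, 427.7, 117.1]
tcp_rot: [3.142, 0.002, -2.621]
ft_force: [-0.7, -1.8, 8.2]
opening: 0.29
grip_force: 30.0
```

```bash
python3 look.py large 120
python3 - <<'E'
import cv2
a=cv2.imread("pics/top_4.9.png") if __import__('os').path.exists("pics/top_4.9.png") else None
import glob;print(sorted(glob.glob("pics/*png")))
E
```

```text
t 5.1 tcp [489.4 427.7 117.1] yaw -5.763 F [-0.71 -1.84  8.18] op 0.2895230773380926 grip 29.983509108424187 expect eye [497.7 432.5]
top [([485.0, -277.0, 1.0], 0.38)]
side [([501.0, 432.0, 121.0], 0.65)]
['pics/side0.png', 'pics/side_4.4.png', 'pics/side_5.1.png', 'pics/st.png', 'pics/top0.png', 'pics/top_4.4.png', 'pics/top_5.1.png']
```

Call:
arm_command:
  rows:
    - [[0,0,-0.04],0]
    - [[0,0,-0.1],0]
    - [[0,0,-0.12],0]
    - [[0,0,-0.12],0]
    - [[0,0,-0.064],0]

```text
t: 5.8
eef_pos: [489.3, 427.8, 229.9]
tcp_rot: [3.141, 0.003, -2.621]
ft_force: [0.1, 0.5, -2.5]
opening: 0.291
grip_force: 30.0
```

Call:
arm_command:
  rows:
    - [[0,0,0],0.0255]
    - [[0,0,0],0.04]
    - [[0,0,0],0.03]
    - [[0,-0.05,0],0]
    - [[0,-0.1,0],0]

```text
t: 6.3
eef_pos: [496.8, 390.8, 226.9]
tcp_rot: [3.142, -0.0, -2.917]
ft_force: [1.8, -0.1, -1.5]
opening: 0.294
grip_force: 30.0
```

Call:
arm_command:
  rows:
    - [[0.005,-0.15,0],0]
    - [[0.006,-0.165,0],0]
    - [[0.006,-0.165,0],0]
    - [[0.005,-0.165,0],0]
    - [[0.005,-0.15,0],0]

```text
t: 6.8
eef_pos: [533.9, 192.9, 227.2]
tcp_rot: [-3.141, -0.0, -2.919]
ft_force: [1.1, 0.8, -1.3]
opening: 0.29
grip_force: 30.0
```

Call:
arm_command:
  rows:
    - [[0,-0.1,0],0]
    - [[0,-0.05,0],0]
    - [[0,0,0],0]
    - [[0,0,0],0]
    - [[0,0,0],0]

```text
t: 7.3
eef_pos: [541.9, 159.9, 226.9]
tcp_rot: [3.141, -0.0, -2.92]
ft_force: [0.1, -0.6, -1.8]
opening: 0.292
grip_force: 30.0
```

```bash
cat >> look.py <<'E'
F=[];st=f"{s['t']:.1f}"
for c in("top","side"):
    f=np.load(f"pics/{c}_{st}.npz");F.append((c,f["p"],f["d"]))
    P=cloud(*F[-1])[0]; q=box(P,(590,169),14,165,220);print(c,"prong pts",len(q),np.median(q,0).round(1))
    L=box(P,g+4*np.array([np.cos(w),np.sin(w)]),26,zl+9,zl+20);B=L[:,:2]-g; print(c,"lugtop n",len(L),"along pct",np.percentile(B@[np.cos(w),np.sin(w)],[2,50,98]).round(1),"across",np.percentile(B@[-np.sin(w),np.cos(w)],[2,50,98]).round(1),"z",np.median(L[:,2]).round(1))
I=[cv2.imread(f"pics/{c}_{st}.png") for c in("top","side")]
v=[proj(c,np.array([[590,169,180.]]))[0].astype(int) for c in("top","side")]
cv2.imwrite(f"pics/cmp_{st}.png",cv2.hconcat([cv2.resize(i[max(0,y-40):y+40,x-40:x+40],(400,400),interpolation=cv2.INTER_CUBIC) for i,(x,y) in zip(I,v)]))
E
python3 look.py large 231
```

```text
t 7.3 tcp [541.9 159.9 226.9] yaw -6.061 F [ 0.09 -0.58 -1.75] op 0.2918079135243642 grip 29.976689368486404 expect eye [551.2 162. ]
top []
side [([558.0, 165.0, 231.0], 0.68)]
top prong pts 0 [nan nan nan]
  return _methods._mean(a, axis=axis, dtype=dtype,
  ret = um.true_divide(
Traceback (most recent call last):
  File "look.py", line 16, in <module>
    L=box(P,g+4*np.array([np.cos(w),np.sin(w)]),26,zl+9,zl+20);B=L[:,:2]-g; print(c,"lugtop n",len(L),"along pct",np.percentile(B@[np.cos(w),np.sin(w)],[2,50,98]).round(1),"across",np.percentile(B@[-np.sin(w),np.cos(w)],[2,50,98]).round(1),"z",np.median(L[:,2]).round(1))
                                                                                                                  ~~~~~~~~~~~~~^^^^^^^^^^^^^^^^^^^^^^^^^^^^^^^^^^^
IndexError: index -1 is out of bounds for axis 0 with size 0
```

```bash
sed -i 's/^for c in("top","side"):\n    f=/X/; s/^    L=box/    if not len(q): continue\n    L=box/' look.py
python3 - <<'E'
from fit import *
st="7.3";c="side";f=np.load(f"pics/{c}_{st}.npz");P=cloud(c,f["p"],f["d"])[0]
w=.2215;g=np.array([551.2,162.0]);a=np.array([np.cos(w),np.sin(w)]);b=np.array([-a[1],a[0]])
q=box(P,(590,169),14,165,222);print(len(q),q.mean(0).round(1),np.median(q,0).round(1))
L=box(P,g,40,222,262);B=L[:,:2]-g
o=np.argsort(B@a);print(np.c_[B@a,B@b,L[:,2]][o].round().astype(int).tolist()[::2])
i=cv2.imread("pics/side_7.3.png");x,y=proj(c,np.array([[570,165,190.]]))[0].astype(int)
cv2.imwrite("pics/c1.png",cv2.resize(i[y-45:y+45,x-50:x+50],(800,600)[:2] if 0 else (660,594),interpolation=cv2.INTER_CUBIC));print(x,y)
E
```

```text
32 [589.3 168.5 189.7] [588.5 168.3 191.3]
[[-26, 16, 255], [-23, 18, 262], [-23, -15, 256], [-23, 14, 247], [-22, 22, 240], [-22, 16, 242], [-21, 16, 250], [-21, 18, 229], [-21, -16, 240], [-21, -16, 244], [-20, -12, 258], [-20, -14, 231], [-20, 13, 238], [-19, 18, 253], [-19, -20, 245], [-19, -22, 261], [-19, -21, 257], [-18, -8, 245], [-18, 5, 232], [-18, -18, 232], [-18, 9, 247], [-18, -19, 248], [-18, -7, 240], [-17, -1, 246], [-17, 16, 240], [-17, 0, 237], [-16, -4, 227], [-16, 7, 239], [-16, 12, 241], [-15, 16, 260], [-15, 18, 251], [-14, -21, 255], [-14, 11, 225], [-13, -18, 238], [-13, -18, 242], [-13, 6, 226], [-12, -18, 257], [-11, -17, 245], [-11, -22, 250], [-10, 17, 250], [-10, -20, 241], [-9, -20, 253], [-9, 19, 256], [-8, -20, 260], [-8, -25, 262], [-7, 16, 249], [-6, 16, 257], [-6, 12, 246], [-5, 18, 252], [-4, 18, 259], [-2, 15, 259], [-1, -21, 243], [-1, -15, 237], [-1, -22, 259], [0, 19, 249], [2, -17, 244]]
291 167
```

View pics/c1.png

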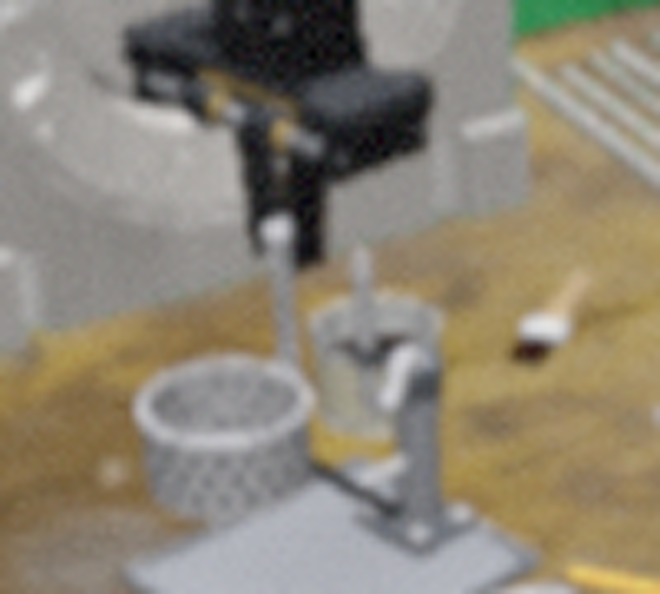

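```bash
cat > cup.py <<'E'
from fit import *
from scipy.optimize import least_squares
def cupfit(c,p,d,b,ro,z0,z1):
    P=cloud(c,p,d)[0];R=box(P,b,ro+12,z0,z1)[:,:2]
    T=np.linalg.inv(CAL[c]["world_to_cam"])[:2,3];n=T-np.array(b);n/=np.hypot(*n)
    rr=np.where((R-b)@n>0,ro,ro-3)
    return least_squares(lambda q:np.hypot(*(R-q).T)-rr,b,loss="soft_l1",f_scale=2).x.round(1),len(R)
E
python3 - <<'E'
from cup import *
f=lambda c,s:(c,np.load(f"pics/{c}{s}.npz")["p"],np.load(f"pics/{c}{s}.npz")["d"])
a=np.array([np.cos(.5206),np.sin(.5206)]);a2=np.array([np.cos(.2215),np.sin(.2215)])
for z in((38,52),(25,50),(5,45)):
    for c,s,ro,b in(("top","0",46,(442,397)),("side","0",46,(442,397)),("side","_4.4",46,(442,397)),("side","_5.1",46,(442,397)),("top","_5.1",46,(442,397))):
        q,n=cupfit(*f(c,s),b,ro,*z);r=q-[489.4,427.7];print(z,c,s,q,n,"along",(r@a).round(1),"across",(r@[-a[1],a[0]]).round(1))
    q,n=cupfit(*f("side","_7.3"),(488,148),46,z[0]+110,z[1]+110);r=q-[541.9,159.9];print("held",q,n,"along",(r@a2).round(1),"across",(r@[-a2[1],a2[0]]).round(1))
E
```

```text
(38, 52) top 0 [442.1 396.4] 135 along -56.6 across -3.6
(38, 52) side 0 [441.1 400. ] 129 along -55.7 across -0.0
(38, 52) side _4.4 [441.1 400.7] 126 along -55.3 across 0.6
(38, 52) side _5.1 [441.5 402.4] 128 along -54.1 across 1.9
(38, 52) top _5.1 [442.9 398. ] 64 along -55.1 across -2.6
held [488.8 149.7] 170 along -54.0 across 1.7
(25, 50) top 0 [442.1 395.8] 160 along -56.9 across -4.1
(25, 50) side 0 [441.1 400.4] 207 along -55.5 across 0.3
(25, 50) side _4.4 [441.1 400.7] 210 along -55.3 across 0.6
(25, 50) side _5.1 [441.4 402. ] 208 along -54.4 across 1.6
(25, 50) top _5.1 [442.4 397.3] 82 along -55.9 across -3.0
held [488.6 149.5] 279 along -54.3 across 1.6
(5, 45) top 0 [442.5 395. ] 341 along -57.0 across -5.0
(5, 45) side 0 [441.1 400.6] 308 along -55.4 across 0.5
(5, 45) side _4.4 [441.  400.7] 299 along -55.4 across 0.7
(5, 45) side _5.1 [441.4 401.7] 304 along -54.6 across 1.3
(5, 45) top _5.1 [441.4 398. ] 260 along -56.4 across -1.9
held [488.4 149.3] 412 along -54.5 across 1.4
```

Call:
arm_command:
  rows:
    - [[-0.02,-0.001,0],0]
    - [[-0.04,-0.001,0],0]
    - [[-0.05,0,0],0]
    - [[-0.035,0,0.012],0]
    - [[-0.017,0,0.012],0]

```text
t: 8.0
eef_pos: [582.8, 167.4, 220.4]
tcp_rot: [3.141, 0.0, -2.922]
ft_force: [-0.2, -0.1, -2.2]
opening: 0.292
grip_force: 30.0
```

Call:
arm_command:
  rows:
    - [[0,0,0.012],0]
    - [[0,0,0.012],0]
    - [[0,0,0.004],0]
    - [[0,0,0],0]
    - [[0,0,0],0]

```text
t: 8.5
eef_pos: [581.7, 167.3, 214.2]
tcp_rot: [3.142, 0.0, -2.921]
ft_force: [-0.3, 0.1, -1.3]
opening: 0.291
grip_force: 30.0
```

Run:
```python
from cup import *
s=state();print(s["eef_pos"].round(1),s["tcp_rot"].round(4),s["ft_force"].round(2),s["moment"].round(3))
p,d=viewer.read_camera("side");np.savez("pics/side_a.npz",p=p,d=d);cv2.imwrite("pics/side_a.png",p[:,:,::-1])
z=s["eef_pos"][2]-117
q,n=cupfit("side",p,d,(528,158),46,z+25,z+50);a=np.array([np.cos(.2215),np.sin(.2215)]);print("cup",q,n,"eye(side)",q+65*a)
P=cloud("side",p,d)[0];q=box(P,(590,169),14,160,205);print("prong",q.mean(0).round(1),len(q))
x,y=proj("side",np.array([[585,168,195.]]))[0].astype(int)
cv2.imwrite("pics/c2.png",cv2.resize(p[y-30:y+30,x-35:x+35,::-1],(700,600),interpolation=cv2.INTER_CUBIC))
```

```text
[581.7 167.3 214.2] [ 3.1415e+00  3.0000e-04 -2.9215e+00] [-0.26  0.07 -1.26] [ 0.044 -0.05   0.033]
cup [528.4 156.5] 274 eye(side) [591.81198546 170.78005951]
prong [589.4 169.1 182. ] 30
```

View pics/c2.png

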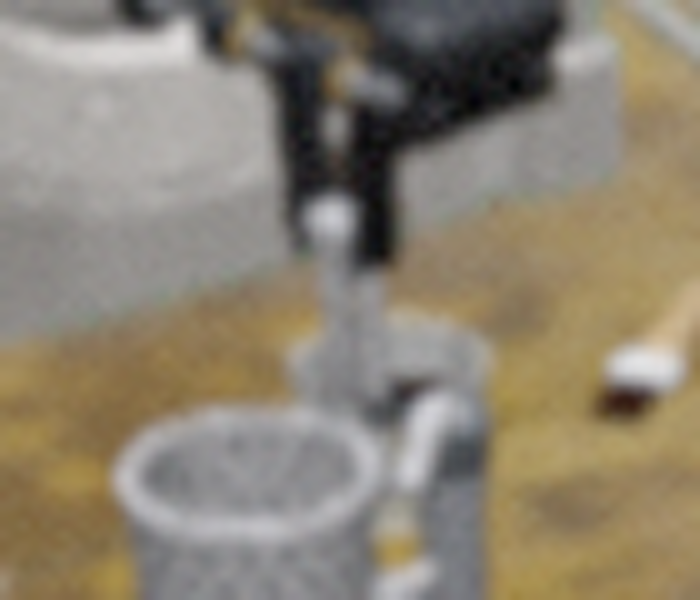

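Call:
arm_command:
  rows:
    - [[0,0.004,0.004],0]
    - [[0,0,0.004],0]
    - [[0,0,0.004],0]
    - [[0,0,0.004],0]
    - [[0,0,0.0],0]

```text
t: 9.05
eef_pos: [581.5, 168.2, 209.8]
tcp_rot: [3.141, -0.0, -2.921]
ft_force: [0.9, 0.2, -1.7]
opening: 0.295
grip_force: 30.0
```

Call:
arm_command:
  rows:
    - [[0,0,0.004],0]
    - [[0,0,0.004],0]
    - [[0,0,0.004],0]
    - [[0,0,0.0],0]
    - [[0,0,0.0],0]

```text
t: 9.55
eef_pos: [581.6, 168.2, 207.0]
tcp_rot: [3.141, 0.0, -2.921]
ft_force: [0.6, 0.3, -1.7]
opening: 0.29
grip_force: 30.0
```

Call:
arm_command:
  rows:
    - [[0,0,0.004],0]
    - [[0,0,0.004],0]
    - [[0,0,0.004],0]
    - [[0,0,0.004],0]
    - [[0,0,0.0],0]

```text
t: 10.05
eef_pos: [581.5, 168.2, 202.8]
tcp_rot: [3.142, -0.0, -2.922]
ft_force: [-0.4, 0.9, -1.2]
opening: 0.296
grip_force: 30.0
```

Call:
arm_command:
  rows:
    - [[0,0,0.004],0]
    - [[0,0,0.004],0]
    - [[0,0,0.004],0]
    - [[0,0,0.004],0]
    - [[0,0,0.0],0]

```text
t: 10.55
eef_pos: [581.7, 168.3, 198.8]
tcp_rot: [3.142, 0.0, -2.921]
ft_force: [0.7, 0.3, -2.7]
opening: 0.294
grip_force: 30.0
```

Call:
arm_command:
  rows:
    - [[0,0,0.004],0]
    - [[0,0,0.004],0]
    - [[0,0,0.004],0]
    - [[0,0,0.004],0]
    - [[0,0,0.0],0]

```text
t: 11.05
eef_pos: [581.8, 168.3, 194.9]
tcp_rot: [3.142, 0.0, -2.921]
ft_force: [1.9, 0.3, -1.5]
opening: 0.29
grip_force: 30.0
```

Run:
```python
from cup import *
s=state();print(s["eef_pos"].round(1),s["tcp_rot"].round(4),s["ft_force"].round(2),s["moment"].round(3))
p,d=viewer.read_camera("side");np.savez("pics/side_b.npz",p=p,d=d)
z=s["eef_pos"][2]-117
q,n=cupfit("side",p,d,(528,158),46,z+25,z+50);a=np.array([np.cos(.2215),np.sin(.2215)]);print("cup",q,n,"eye(side)",q+65*a)
P=cloud("side",p,d)[0];q=box(P,(590,169),14,158,190);print("prong",q.mean(0).round(1),len(q))
q=box(P,(600,172),30,140,250);print(q[np.argsort(-q[:,2])].round().astype(int)[:60].tolist())
x,y=proj("side",np.array([[585,168,195.]]))[0].astype(int)
cv2.imwrite("pics/c3.png",cv2.resize(p[y-30:y+30,x-35:x+35,::-1],(700,600),interpolation=cv2.INTER_CUBIC))
```

```text
[581.8 168.3 194.9] [ 3.1415e+00  5.0000e-04 -2.9215e+00] [ 1.94  0.3  -1.52] [ 0.113 -0.397 -0.021]
cup [528.4 157.8] 259 eye(side) [591.81198546 172.08005951]
prong [589.4 167.5 171.5] 21
[[577, 182, 249], [581, 182, 248], [590, 145, 248], [577, 181, 245], [574, 184, 245], [588, 186, 245], [581, 181, 245], [587, 147, 244], [586, 183, 242], [576, 181, 242], [592, 149, 242], [574, 184, 241], [597, 151, 240], [590, 145, 240], [587, 148, 239], [582, 184, 239], [573, 184, 237], [595, 148, 237], [587, 186, 237], [583, 148, 236], [578, 185, 236], [590, 145, 236], [582, 185, 234], [577, 184, 232], [597, 150, 232], [581, 183, 231], [587, 148, 231], [590, 146, 231], [589, 190, 231], [586, 185, 230], [579, 180, 229], [577, 183, 228], [574, 186, 228], [583, 180, 228], [596, 150, 228], [586, 148, 227], [576, 183, 225], [573, 185, 225], [593, 151, 224], [582, 148, 224], [586, 148, 224], [589, 146, 223], [584, 183, 223], [581, 185, 222], [582, 180, 220], [580, 183, 219], [587, 149, 219], [578, 187, 219], [591, 150, 217], [575, 182, 217], [582, 149, 216], [586, 179, 215], [576, 177, 215], [580, 184, 215], [572, 169, 215], [574, 181, 214], [584, 184, 214], [591, 149, 214], [577, 170, 213], [584, 176, 213]]
```

View pics/c3.png

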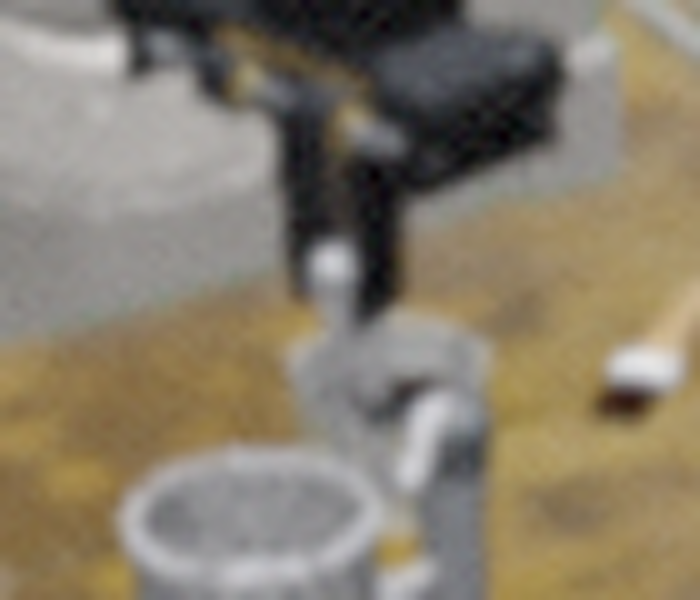

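Call:
arm_command:
  rows:
    - [[0,0,0.006],0]
    - [[0,0,0.006],0]
    - [[0,0,0.006],0]
    - [[0,0,0.006],0]
    - [[0,0,0.006],0]

```text
t: 11.6
eef_pos: [581.7, 168.3, 187.3]
tcp_rot: [3.142, 0.0, -2.921]
ft_force: [4.2, 0.1, -1.1]
opening: 0.293
grip_force: 30.0
```

Call:
arm_command:
  rows:
    - [[0,0,0.006],0]
    - [[0,0,0.006],0]
    - [[0,0,0.006],0]
    - [[0,0,0.006],0]
    - [[0,0,0.006],0]

```text
t: 12.1
eef_pos: [581.6, 168.3, 179.9]
tcp_rot: [3.141, 0.0, -2.921]
ft_force: [3.5, -0.6, -0.9]
opening: 0.292
grip_force: 30.0
```

Call:
arm_command:
  rows:
    - [[0,0,0.006],0]
    - [[0,0,0.006],0]
    - [[0,0,0.006],0]
    - [[0,0,0.006],0]
    - [[0,0,0.006],0]

```text
t: 12.6
eef_pos: [581.6, 168.2, 172.4]
tcp_rot: [3.142, 0.0, -2.921]
ft_force: [4.5, 1.1, 0.3]
opening: 0.29
grip_force: 30.0
```

Run:
```python
from cup import *
s=state();print(s["eef_pos"].round(1),s["tcp_rot"].round(4),s["ft_force"].round(2),s["moment"].round(3))
p,d=viewer.read_camera("side");np.savez("pics/side_c.npz",p=p,d=d)
z=s["eef_pos"][2]-117
for dz in(0,15,30):
    q,n=cupfit("side",p,d,(528,158),46,z+5+dz,z+20+dz);print("cup",q,n)
P=cloud("side",p,d)[0];R=box(P,(528,158),50,z+30,z+75);print("rim z",np.percentile(R[:,2],[50,90,97]).round(1),"expect",z+50)
q=box(P,(590,169),14,135,165);print("prong",q.mean(0).round(1),len(q))
```

```text
[581.6 168.2 172.4] [ 3.1416e+00  1.0000e-04 -2.9214e+00] [4.55 1.06 0.27] [ 0.254 -0.795  0.016]
cup [529.1 157.3] 129
cup [528.7 157.5] 154
cup [528.8 158.2] 158
rim z [ 98.1 107.8 118.9] expect 105.3696770195626
prong [588.  165.1 151.5] 28
```

Call:
arm_command:
  rows:
    - [[0,0,0.006],0]
    - [[0,0,0.006],0]
    - [[0,0,0.006],0]
    - [[0,0,0.006],0]
    - [[0,0,0.006],0]

```text
t: 13.15
eef_pos: [581.6, 168.2, 164.9]
tcp_rot: [3.142, 0.0, -2.922]
ft_force: [3.9, 1.7, -0.7]
opening: 0.294
grip_force: 30.0
```

Call:
arm_command:
  rows:
    - [[0,0,0.004],0]
    - [[0,0,0.004],0]
    - [[0,0,0.004],0]
    - [[0,0,0.004],0]
    - [[0,0,0.004],0]

```text
t: 13.65
eef_pos: [581.6, 168.2, 159.9]
tcp_rot: [3.142, 0.0, -2.921]
ft_force: [4.2, 0.9, 1.0]
opening: 0.293
grip_force: 30.0
```

Call:
arm_command:
  rows:
    - [[0,0,0.003],0]
    - [[0,0,0.003],0]
    - [[0,0,0.003],0]
    - [[0,0,0.003],0]
    - [[0,0,0.0],0]

```text
t: 14.15
eef_pos: [581.4, 168.2, 156.7]
tcp_rot: [3.142, -0.0, -2.921]
ft_force: [4.4, 1.2, -2.9]
opening: 0.294
grip_force: 30.0
```

Call:
arm_command:
  rows:
    - [[0,0,0.002],0]
    - [[0,0,0.002],0]
    - [[0,0,0.002],0]
    - [[0,0,0.002],0]
    - [[0,0,0.0],0]

```text
t: 14.65
eef_pos: [581.5, 168.2, 154.9]
tcp_rot: [3.141, -0.0, -2.922]
ft_force: [3.5, 1.7, -2.4]
opening: 0.291
grip_force: 30.0
```

Call:
arm_command:
  rows:
    - [[0,0,0.002],0]
    - [[0,0,0.002],0]
    - [[0,0,0.002],0]
    - [[0,0,0.002],0]
    - [[0,0,0.0],0]

```text
t: 15.15
eef_pos: [581.5, 168.2, 152.8]
tcp_rot: [3.141, -0.0, -2.921]
ft_force: [3.6, 0.8, -2.0]
opening: 0.29
grip_force: 30.0
```

Call:
arm_command:
  rows:
    - [[0,0,0.0015],0]
    - [[0,0,0.0015],0]
    - [[0,0,0.0015],0]
    - [[0,0,0.0015],0]
    - [[0,0,0.0015],0]

```text
t: 15.65
eef_pos: [581.6, 168.2, 151.1]
tcp_rot: [3.142, 0.0, -2.921]
ft_force: [4.4, 1.0, -1.4]
opening: 0.291
grip_force: 30.0
```

Call:
arm_command:
  rows:
    - [[0,0,0.0015],0]
    - [[0,0,0.0015],0]
    - [[0,0,0.0015],0]
    - [[0,0,0.0015],0]
    - [[0,0,0.0015],0]

```text
t: 16.15
eef_pos: [581.6, 168.2, 150.5]
tcp_rot: [-3.142, 0.001, -2.921]
ft_force: [-1.4, 0.2, 15.3]
opening: 0.291
grip_force: 30.0
```

Call:
arm_command:
  rows:
    - [[0,0,0],0]
    - [[0,0,0],0]
    - [[0,0,0],0]
    - [[0,0,0],0]
    - [[0,0,-0.02],0]
  claw: 0.5

```text
t: 16.65
eef_pos: [581.2, 168.1, 153.7]
tcp_rot: [3.141, -0.002, -2.921]
ft_force: [-1.2, -0.4, 0.3]
opening: 0.498
grip_force: 0.0
```

Call:
arm_command:
  rows:
    - [[0,0,-0.06],0]
    - [[0,0,-0.1],0]
    - [[0,0,-0.1],0]
    - [[0,0,-0.08],0]
    - [[0,0,0],0.0386]

```text
t: 17.15
eef_pos: [582.4, 168.4, 242.4]
tcp_rot: [3.141, 0.004, -3.043]
ft_force: [-0.4, 0.8, -0.9]
opening: 0.499
grip_force: 0.0
```

Call:
arm_command:
  rows:
    - [[0,0,0],0.0386]
    - [[0,0,0],0.0386]
    - [[0,0,0],0.0386]
    - [[-0.01,-0.1,0],0]
    - [[-0.016,-0.15,0],0]
  claw: 0.7

```text
t: 17.65
eef_pos: [571.3, 106.7, 239.3]
tcp_rot: [3.141, -0.0, 2.879]
ft_force: [0.6, -0.8, 0.3]
opening: 0.7
grip_force: 0.0
```

Call:
arm_command:
  rows:
    - [[-0.02,-0.18,0],0]
    - [[-0.02,-0.18,0],0]
    - [[-0.02,-0.18,0],0]
    - [[-0.01,-0.14,0],0]
    - [[-0.01,-0.0845,0],0]

```text
t: 18.15
eef_pos: [540.1, -85.8, 239.6]
tcp_rot: [-3.141, 0.0, 2.875]
ft_force: [0.9, -0.2, -0.6]
opening: 0.698
grip_force: 0.0
```

```bash
python3 go.py 540.8 -83.5 121 2.877
python3 - <<'E'
from cup import *
o=[]
for c in("top","side"):
    p,d=viewer.read_camera(c);np.savez(f"pics/{c}_L.npz",p=p,d=d)
    x,y=proj(c,np.array([[560,165,120.]]))[0].astype(int)
    o.append(cv2.resize(p[y-35:y+35,x-35:x+35,::-1],(400,400),interpolation=cv2.INTER_CUBIC))
    P=cloud(c,p,d)[0];q=box(P,(590,169),12,172,222);print(c,"prong",q.mean(0).round(1),len(q))
    print("cup",cupfit(c,p,d,(528,158),46,59,84),cupfit(c,p,d,(528,158),46,38,55))
    print([(n,np.round(r["position"]).tolist(),round(r["confidence"],2)) for n in("large_eye","medium_eye") for r in models.mark_of(c,n)[:1]])
    print("med cup",cupfit(c,p,d,(489,-69),36.5,25,50))
cv2.imwrite("pics/L.png",cv2.hconcat(o))
E
```

```text
t 18.15 eef [540.1 -85.8 239.6] rot [-3.1415e+00  1.0000e-04  2.8749e+00] F [ 0.93 -0.18 -0.6 ] op 0.698
turn total -0.0007
shift total (after turn) [-4.000e-04  9.900e-03  4.744e-01]
top prong [589.3 166.6 197.4] 21
cup (array([532.3, 155.3]), 146) (array([526.6, 159.5]), 150)
[('large_eye', [594.0, 171.0, 154.0], 0.64), ('medium_eye', [658.0, 8.0, -0.0], 0.23)]
med cup (array([489., -69.]), 0)
side prong [589.2 168.8 193.2] 29
cup (array([530.4, 159.5]), 252) (array([530.9, 159.6]), 154)
[('large_eye', [598.0, 172.0, 154.0], 0.97), ('medium_eye', [553.0, -83.0, 120.0], 0.78)]
med cup (array([487.9, -67. ]), 243)
```

View pics/L.png

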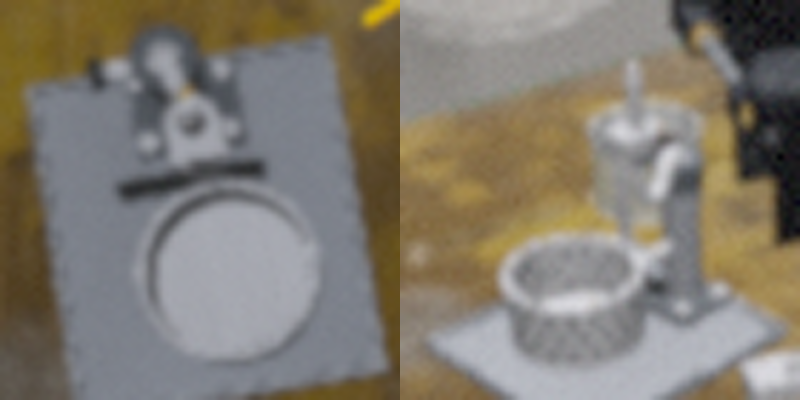

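Call:
arm_command:
  rows:
    - [[0,0.01,0.03],0]
    - [[0,0,0.1],0]
    - [[0,0,0.12],0]
    - [[0,0,0.12],0]
    - [[0,0,0.06],0]

```text
t: 18.95
eef_pos: [540.5, -79.7, 129.0]
tcp_rot: [3.141, -0.003, 2.878]
ft_force: [0.6, 0.8, 0.4]
opening: 0.701
grip_force: 0.0
```

Call:
arm_command:
  rows:
    - [[0,0,0.03],0]
    - [[0,0,0.0124],0]
    - [[0,0,0],0]
    - [[0,0,0],0]
    - [[0,0,0],0]
  claw: 0.36

```text
t: 19.45
eef_pos: [541.7, -81.1, 121.9]
tcp_rot: [3.141, 0.001, 2.877]
ft_force: [0.2, -0.2, 0.0]
opening: 0.374
grip_force: 0.0
```

```bash
python3 go.py 541 -83.5 121.5
```

```text
t 19.45 eef [541.7 -81.1 121.9] rot [3.1415e+00 1.3000e-03 2.8767e+00] F [ 0.15 -0.19  0.  ] op 0.374
turn total -0.0
shift total (after turn) [ 0.0002 -0.0101  0.0014]
```

Call:
arm_command:
  rows:
    - [[0,-0.006,0],0]
    - [[0,0,0],0]
    - [[0,0,0],0]
    - [[0,0,0],0]
    - [[0,0,0],0]
  claw: 0.15

```text
t: 19.95
eef_pos: [541.4, -82.7, 121.5]
tcp_rot: [-3.141, 0.001, 2.877]
ft_force: [-0.5, -2.3, 5.1]
opening: 0.29
grip_force: 30.0
```

```bash
cat > rel.py <<'E'
import sys
from cup import *
# rel.py cupdia zunderside_minus_tcp : held/gripped basket offset from TCP per camera, in basket axes
ro=float(sys.argv[1])/2;dz=float(sys.argv[2])
s=state();e=s["eef_pos"];w=(s["tcp_rot"][2]-np.pi+np.pi)%(2*np.pi)-np.pi
a=np.array([np.cos(w),np.sin(w)]);b=np.array([-a[1],a[0]])
print("t",s["t"],e.round(1),"yaw",w.round(4),"F",s["ft_force"].round(1),"op",round(s["opening"],3),"gf",round(s["grip_force"],1))
z=e[2]+dz-120
if abs(abs(w)-np.pi)<1: a,b,w=-a,-b,w-np.pi*np.sign(w)
for c in("side","top"):
    p,d=viewer.read_camera(c);np.savez(f"pics/{c}_{s['t']:.2f}.npz",p=p,d=d)
    for k in((5,25),(25,50)):
        q,n=cupfit(c,p,d,e[:2]-55*a,ro,z+k[0],z+k[1]);r=q-e[:2];print(c,k,q,n,"eye along",(r@a+65).round(1),"across",(r@b).round(1))
E
python3 rel.py 73 -1.9
```

```text
t 19.95 [541.4 -82.7 121.5] yaw -0.2649 F [-0.5 -2.3  5.1] op 0.29 gf 30.0
side (5, 25) [488.4 -67.2] 166 eye along 9.8 across 1.1
side (25, 50) [488.2 -67.1] 240 eye along 9.6 across 1.2
top (5, 25) [488.3 -68.3] 0 eye along 10.0 across 0.0
top (25, 50) [488.3 -68.3] 0 eye along 10.0 across 0.0
```

Call:
arm_command:
  rows:
    - [[0,0,-0.04],0]
    - [[0,0,-0.1],0]
    - [[0,0,-0.12],0]
    - [[0,0,-0.12],0]
    - [[0,0,-0.064],0]

```text
t: 20.55
eef_pos: [541.2, -82.4, 234.7]
tcp_rot: [3.141, 0.002, 2.877]
ft_force: [0.6, 1.6, -1.2]
opening: 0.29
grip_force: 30.0
```

Call:
arm_command:
  rows:
    - [[0,0,0],-0.0386]
    - [[0,0,0],-0.0386]
    - [[0,0,0],-0.0386]
    - [[0,0,0],-0.0386]
    - [[-0.01,0.05,0],0]

```text
t: 21.05
eef_pos: [540.5, -70.0, 232.3]
tcp_rot: [3.141, -0.0, -2.921]
ft_force: [-0.5, 0.6, -1.2]
opening: 0.297
grip_force: 30.0
```

Call:
arm_command:
  rows:
    - [[-0.02,0.1,0],0]
    - [[-0.035,0.15,0],0]
    - [[-0.04,0.17,0],0]
    - [[-0.04,0.17,0],0]
    - [[-0.035,0.15,0],0]

```text
t: 21.55
eef_pos: [541.0, 122.8, 232.4]
tcp_rot: [3.141, -0.0, -2.925]
ft_force: [1.4, -0.9, -1.0]
opening: 0.295
grip_force: 30.0
```

Call:
arm_command:
  rows:
    - [[-0.025,0.1,0],0]
    - [[-0.015,0.054,0],0]
    - [[0,0,0],0]
    - [[0,0,0],0]
    - [[0,0,0],0]

```text
t: 22.05
eef_pos: [543.2, 158.8, 232.1]
tcp_rot: [-3.142, -0.0, -2.923]
ft_force: [0.3, -0.6, -1.2]
opening: 0.289
grip_force: 30.0
```

```bash
python3 rel.py 73 -1.5; python3 go.py 582.5 168.4 217 -2.921
```

```text
t 22.05 [543.2 158.8 232.1] yaw 0.2183 F [ 0.3 -0.6 -1.2] op 0.289 gf 30.0
side (5, 25) [489.7 148.7] 116 eye along 10.6 across 1.7
side (25, 50) [489.5 148.6] 215 eye along 10.4 across 1.7
top (5, 25) [489.5 146.9] 0 eye along 10.0 across 0.0
top (25, 50) [489.5 146.9] 0 eye along 10.0 across 0.0
t 22.15 eef [543.2 158.8 232.2] rot [ 3.1416e+00 -1.0000e-04 -2.9233e+00] F [ 0.27 -0.21 -0.78] op 0.295
turn total -0.0007
shift total (after turn) [-0.1617  0.0032  0.0607]
```

Call:
arm_command:
  rows:
    - [[-0.02,0.001,0],0]
    - [[-0.04,0.002,0],0]
    - [[-0.05,0,0],0]
    - [[-0.035,0,0],0]
    - [[-0.015,0,0.01],0]

```text
t: 22.65
eef_pos: [583.2, 169.4, 229.5]
tcp_rot: [3.142, 0.001, -2.922]
ft_force: [-1.3, 0.6, -1.5]
opening: 0.292
grip_force: 30.0
```

Call:
arm_command:
  rows:
    - [[0,0,0.02],0]
    - [[0,0,0.02],0]
    - [[0,0,0.0106],0]
    - [[0,0,0],0]
    - [[0,0,0],0]

```text
t: 23.15
eef_pos: [582.0, 169.3, 217.1]
tcp_rot: [3.142, 0.0, -2.921]
ft_force: [-1.7, 0.0, -0.4]
opening: 0.291
grip_force: 30.0
```

```bash
python3 go.py 581.9 168.3 212.5 -2.921
```

```text
t 23.15 eef [582.  169.3 217.1] rot [ 3.1416e+00  2.0000e-04 -2.9214e+00] F [-1.68  0.02 -0.45] op 0.291
turn total -0.0001
shift total (after turn) [ 0.001  -0.0037  0.0184]
```

Call:
arm_command:
  rows:
    - [[0,-0.002,0.004],0]
    - [[0,0,0.004],0]
    - [[0,0,0.004],0]
    - [[0,0,0.004],0]
    - [[0,0,0.004],0]

```text
t: 23.65
eef_pos: [582.1, 168.8, 211.9]
tcp_rot: [3.142, -0.0, -2.921]
ft_force: [-0.2, 1.1, -1.7]
opening: 0.293
grip_force: 30.0
```

Call:
arm_command:
  rows:
    - [[0,0,0.004],0]
    - [[0,0,0.004],0]
    - [[0,0,0.004],0]
    - [[0,0,0.004],0]
    - [[0,0,0.004],0]

```text
t: 24.15
eef_pos: [582.3, 168.8, 207.0]
tcp_rot: [3.142, 0.001, -2.921]
ft_force: [1.9, 0.6, -1.3]
opening: 0.294
grip_force: 30.0
```

Call:
arm_command:
  rows:
    - [[0,0,0.004],0]
    - [[0,0,0.004],0]
    - [[0,0,0.004],0]
    - [[0,0,0.004],0]
    - [[0,0,0.004],0]

```text
t: 24.65
eef_pos: [582.4, 168.8, 202.0]
tcp_rot: [3.142, 0.001, -2.921]
ft_force: [3.0, 1.6, 0.2]
opening: 0.291
grip_force: 30.0
```

Call:
arm_command:
  rows:
    - [[0,0,0.004],0]
    - [[0,0,0.004],0]
    - [[0,0,0.004],0]
    - [[0,0,0.004],0]
    - [[0,0,0.004],0]

```text
t: 25.15
eef_pos: [582.3, 168.8, 197.2]
tcp_rot: [3.142, 0.001, -2.921]
ft_force: [4.4, 1.6, 0.8]
opening: 0.296
grip_force: 30.0
```

Call:
arm_command:
  rows:
    - [[0,0,0.006],0]
    - [[0,0,0.006],0]
    - [[0,0,0.006],0]
    - [[0,0,0.006],0]
    - [[0,0,0.006],0]

```text
t: 25.65
eef_pos: [582.2, 168.8, 189.3]
tcp_rot: [3.142, -0.0, -2.921]
ft_force: [4.0, 2.0, -0.2]
opening: 0.286
grip_force: 30.0
```

Call:
arm_command:
  rows:
    - [[0,0,0.006],0]
    - [[0,0,0.006],0]
    - [[0,0,0.006],0]
    - [[0,0,0.006],0]
    - [[0,0,0.006],0]

```text
t: 26.15
eef_pos: [582.1, 168.8, 181.9]
tcp_rot: [3.142, 0.0, -2.921]
ft_force: [4.9, 1.0, 0.1]
opening: 0.292
grip_force: 30.0
```

Call:
arm_command:
  rows:
    - [[0,0,0.004],0]
    - [[0,0,0.004],0]
    - [[0,0,0.004],0]
    - [[0,0,0.004],0]
    - [[0,0,0.004],0]

```text
t: 26.65
eef_pos: [582.2, 168.8, 176.9]
tcp_rot: [3.142, 0.0, -2.921]
ft_force: [4.8, 1.3, 1.2]
opening: 0.29
grip_force: 30.0
```

Call:
arm_command:
  rows:
    - [[0,0,0.003],0]
    - [[0,0,0.003],0]
    - [[0,0,0.003],0]
    - [[0,0,0.0],0]
    - [[0,0,0.0],0]

```text
t: 27.15
eef_pos: [582.0, 168.7, 174.5]
tcp_rot: [3.142, -0.001, -2.922]
ft_force: [4.9, 1.0, -2.7]
opening: 0.289
grip_force: 30.0
```

Call:
arm_command:
  rows:
    - [[0,0,0.003],0]
    - [[0,0,0.003],0]
    - [[0,0,0.003],0]
    - [[0,0,0.002],0]
    - [[0,0,0.002],0]

```text
t: 27.65
eef_pos: [582.2, 168.8, 171.5]
tcp_rot: [3.142, 0.0, -2.921]
ft_force: [5.0, 1.3, -0.3]
opening: 0.293
grip_force: 30.0
```

Call:
arm_command:
  rows:
    - [[0,0,0.0015],0]
    - [[0,0,0.0015],0]
    - [[0,0,0.0015],0]
    - [[0,0,0.0015],0]
    - [[0,0,0.0015],0]

```text
t: 28.15
eef_pos: [582.2, 168.8, 169.6]
tcp_rot: [3.142, 0.0, -2.921]
ft_force: [2.9, 0.5, 0.7]
opening: 0.295
grip_force: 30.0
```

Call:
arm_command:
  rows:
    - [[0,0,0.0015],0]
    - [[0,0,0.0015],0]
    - [[0,0,0.001],0]
    - [[0,0,0.001],0]
    - [[0,0,0],0]

```text
t: 28.65
eef_pos: [582.3, 168.8, 168.7]
tcp_rot: [3.142, 0.001, -2.921]
ft_force: [3.0, 0.9, 4.7]
opening: 0.293
grip_force: 30.0
```

Call:
arm_command:
  rows:
    - [[0,0,0.001],0]
    - [[0,0,0.001],0]
    - [[0,0,0.001],0]
    - [[0,0,0.001],0]
    - [[0,0,0],0]

```text
t: 29.15
eef_pos: [582.3, 168.8, 168.6]
tcp_rot: [-3.142, 0.001, -2.921]
ft_force: [0.8, 1.1, 13.4]
opening: 0.291
grip_force: 30.0
```

Call:
arm_command:
  rows:
    - [[0,0,0],0]
    - [[0,0,0],0]
    - [[0,0,0],0]
    - [[0,0,0],0]
    - [[0,0,-0.02],0]
  claw: 0.5

```text
t: 29.65
eef_pos: [581.7, 168.7, 171.7]
tcp_rot: [3.141, -0.002, -2.921]
ft_force: [-0.0, -0.3, -0.1]
opening: 0.503
grip_force: 0.0
```

Call:
arm_command:
  rows:
    - [[0,0,-0.06],0]
    - [[0,0,-0.1],0]
    - [[0,0,-0.1],0]
    - [[0,0,-0.05],0]
    - [[0,0,0],0.0404]

```text
t: 30.15
eef_pos: [582.6, 168.9, 251.8]
tcp_rot: [3.141, 0.003, -3.049]
ft_force: [-0.2, -0.9, -1.0]
opening: 0.504
grip_force: 0.0
```

Call:
arm_command:
  rows:
    - [[0,0,0],0.0404]
    - [[0,0,0],0.0404]
    - [[0,0,0],0.0404]
    - [[0,0,0],0.0404]
    - [[0,0,0],0.04]
  claw: 0.7

```text
t: 30.65
eef_pos: [581.9, 168.7, 249.5]
tcp_rot: [-3.141, -0.001, 2.596]
ft_force: [0.7, -1.1, 0.2]
opening: 0.695
grip_force: 0.0
```

Call:
arm_command:
  rows:
    - [[-0.0275,-0.06,0],0]
    - [[-0.055,-0.12,0],0]
    - [[-0.078,-0.17,0],0]
    - [[-0.078,-0.17,0],0]
    - [[-0.078,-0.17,0],0]

```text
t: 31.15
eef_pos: [560.4, -22.2, 249.7]
tcp_rot: [-3.141, -0.0, 2.605]
ft_force: [1.1, -0.7, 0.5]
opening: 0.703
grip_force: 0.0
```

Call:
arm_command:
  rows:
    - [[-0.078,-0.17,0],0]
    - [[-0.078,-0.17,0],0]
    - [[-0.078,-0.17,0],0]
    - [[-0.078,-0.17,0],0]
    - [[-0.078,-0.17,0],0]

```text
t: 31.65
eef_pos: [534.3, -254.7, 249.7]
tcp_rot: [-3.142, -0.0, 2.604]
ft_force: [0.9, -0.2, 0.2]
opening: 0.701
grip_force: 0.0
```

Call:
arm_command:
  rows:
    - [[-0.055,-0.12,0],0]
    - [[-0.0275,-0.06,0],0]
    - [[-0.015,-0.034,0],0]
    - [[0,0,0],0]
    - [[0,0,0],0]

```text
t: 32.15
eef_pos: [529.1, -309.6, 249.8]
tcp_rot: [3.141, -0.0, 2.603]
ft_force: [0.2, -0.3, -0.8]
opening: 0.699
grip_force: 0.0
```

```bash
python3 go.py 529.3 -310.7 121.5 2.6016
python3 - <<'E'
from cup import *
o=[]
for c in("top","side"):
    p,d=viewer.read_camera(c);np.savez(f"pics/{c}_M.npz",p=p,d=d)
    x,y=proj(c,np.array([[560,165,120.]]))[0].astype(int)
    o.append(cv2.resize(p[y-35:y+35,x-35:x+35,::-1],(400,400),interpolation=cv2.INTER_CUBIC))
    P=cloud(c,p,d)[0];q=box(P,(590,169),11,186,222);print(c,"prong",q.mean(0).round(1),len(q))
    print("large cup",cupfit(c,p,d,(530,158),46,45,80),"med rim",cupfit(c,p,d,(530,158),36.5,90,100))
    q=box(P,(585,168),14,176,190);print("lug top z",np.median(q[:,2]).round(1),len(q))
    print([(n,np.round(r["position"]).tolist(),round(r["confidence"],2)) for n in("large_eye","medium_eye","small_eye") for r in models.mark_of(c,n)[:1]])
    print("small cup",cupfit(c,p,d,(481.5,-282),27,25,50))
cv2.imwrite("pics/M.png",cv2.hconcat(o))
E
```

```text
t 32.15 eef [ 529.1 -309.6  249.8] rot [ 3.1413e+00 -3.0000e-04  2.6028e+00] F [ 0.23 -0.33 -0.77] op 0.699
turn total 0.0004
shift total (after turn) [-0.0031 -0.0036  0.5133]
top prong [589.8 166.6 204.4] 16
large cup (array([509.9, 174.3]), 435) med rim (array([534.3, 155.6]), 122)
lug top z 181.4 60
[('large_eye', [597.0, 171.0, 151.0], 0.62), ('medium_eye', [593.0, 174.0, 164.0], 0.61), ('small_eye', [544.0, -314.0, 118.0], 0.55)]
small cup (array([ 482.8, -284.2]), 45)
side prong [588.8 169.3 200. ] 20
large cup (array([530.9, 157.8]), 272) med rim (array([532.2, 159.5]), 83)
lug top z 181.9 27
[('large_eye', [595.0, 172.0, 156.0], 0.62), ('medium_eye', [594.0, 173.0, 172.0], 0.65), ('small_eye', [536.0, -316.0, 121.0], 0.65)]
small cup (array([ 482.5, -279.9]), 213)
```

View pics/M.png

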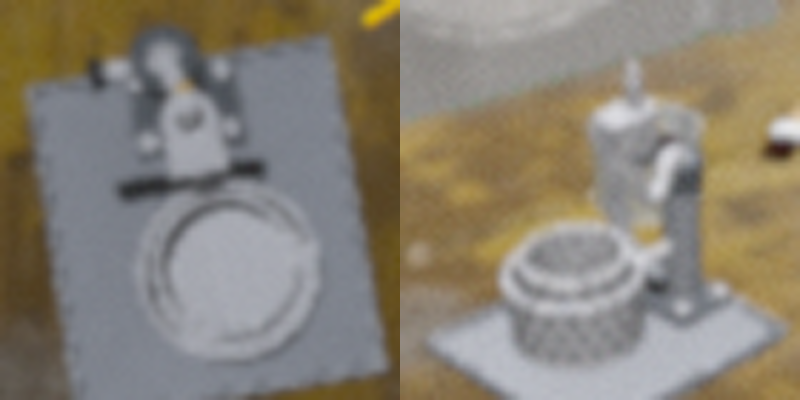

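Call:
arm_command:
  rows:
    - [[-0.006,-0.004,0.04],0]
    - [[0,0,0.1],0]
    - [[0,0,0.12],0]
    - [[0,0,0.12],0]
    - [[0,0,0.08],0]

```text
t: 33.05
eef_pos: [529.1, -311.9, 132.1]
tcp_rot: [3.141, -0.002, 2.601]
ft_force: [-0.7, 0.2, -0.3]
opening: 0.7
grip_force: 0.0
```

Call:
arm_command:
  rows:
    - [[0,0,0.035],0]
    - [[0,0,0.0168],0]
    - [[0,0,0],0]
    - [[0,0,0],0]
    - [[0,0,0],0]
  claw: 0.36

```text
t: 33.55
eef_pos: [530.1, -312.5, 122.8]
tcp_rot: [-3.142, 0.002, 2.601]
ft_force: [-0.8, 0.2, -0.0]
opening: 0.374
grip_force: 0.0
```

```bash
python3 go.py 530.2 -310.6 121.5 2.6016
```

```text
t 33.55 eef [ 530.1 -312.5  122.8] rot [-3.1416e+00  1.5000e-03  2.6014e+00] F [-0.82  0.15 -0.02] op 0.374
turn total -0.0001
shift total (after turn) [0.0037 0.0067 0.0053]
```

Call:
arm_command:
  rows:
    - [[0,0.005,0.004],0]
    - [[0,0,0],0]
    - [[0,0,0],0]
    - [[0,0,0],0]
    - [[0,0,0],0]
  claw: 0.15

```text
t: 34.05
eef_pos: [530.7, -311.3, 121.2]
tcp_rot: [3.142, 0.001, 2.601]
ft_force: [0.8, -0.2, 4.0]
opening: 0.292
grip_force: 29.9
```

```bash
python3 rel.py 54 -1.7
```

```text
t 34.05 [ 530.7 -311.3  121.2] yaw -0.5401 F [ 0.8 -0.2  4. ] op 0.292 gf 29.9
side (5, 25) [ 482.  -280.1] 131 eye along 7.2 across 1.8
side (25, 50) [ 481.7 -280.2] 216 eye along 7.0 across 1.5
top (5, 25) [ 479.  -286.2] 44 eye along 7.8 across -5.0
top (25, 50) [ 483.3 -285.4] 28 eye along 11.0 across -2.1
```

Call:
arm_command:
  rows:
    - [[0,0,-0.04],0]
    - [[0,0,-0.1],0]
    - [[0,0,-0.12],0]
    - [[0,0,-0.12],0]
    - [[0,0,-0.068],0]

```text
t: 34.65
eef_pos: [530.5, -311.4, 235.5]
tcp_rot: [-3.141, 0.002, 2.601]
ft_force: [-0.5, 0.2, -1.1]
opening: 0.29
grip_force: 29.9
```

Call:
arm_command:
  rows:
    - [[0,0,0],-0.0404]
    - [[0,0,0],-0.0404]
    - [[0,0,0],-0.0404]
    - [[0,0,0],-0.0404]
    - [[0,0,0],-0.0404]

```text
t: 35.15
eef_pos: [530.1, -311.0, 233.0]
tcp_rot: [3.141, -0.001, -3.042]
ft_force: [0.4, 0.1, -1.6]
opening: 0.291
grip_force: 29.9
```

Call:
arm_command:
  rows:
    - [[0,0,0],-0.04]
    - [[-0.0126,0.05,0],0]
    - [[-0.025,0.1,0],0]
    - [[-0.038,0.15,0],0]
    - [[-0.0453,0.18,0],0]

```text
t: 35.65
eef_pos: [533.2, -186.1, 232.8]
tcp_rot: [3.141, -0.0, -2.927]
ft_force: [1.0, -0.0, -0.8]
opening: 0.292
grip_force: 29.9
```

Call:
arm_command:
  rows:
    - [[-0.0453,0.18,0],0]
    - [[-0.0453,0.18,0],0]
    - [[-0.0453,0.18,0],0]
    - [[-0.0453,0.18,0],0]
    - [[-0.0453,0.18,0],0]

```text
t: 36.15
eef_pos: [538.9, 46.9, 233.2]
tcp_rot: [3.141, -0.0, -2.926]
ft_force: [1.2, 0.3, -1.4]
opening: 0.289
grip_force: 29.9
```

Call:
arm_command:
  rows:
    - [[-0.0453,0.18,0],0]
    - [[-0.038,0.15,0],0]
    - [[-0.02,0.08,0],0]
    - [[-0.01,0.039,0],0]
    - [[0,0,0],0]

```text
t: 36.65
eef_pos: [542.4, 161.1, 232.9]
tcp_rot: [3.142, -0.0, -2.922]
ft_force: [0.2, -0.1, -2.0]
opening: 0.292
grip_force: 29.9
```

```bash
python3 rel.py 54 -1.5; python3 go.py 582.1 168.6 217 -2.921
```

```text
t 36.65 [542.4 161.1 232.9] yaw 0.2197 F [ 0.2 -0.1 -2. ] op 0.292 gf 29.9
side (5, 25) [486.1 151.8] 66 eye along 8.0 across 3.2
side (25, 50) [486.4 151.6] 146 eye along 8.2 across 2.9
top (5, 25) [488.8 149.1] 0 eye along 10.0 across -0.1
top (25, 50) [488.8 149.1] 0 eye along 10.0 across -0.1
t 36.75 eef [542.7 159.5 232.9] rot [-3.1415e+00 -3.0000e-04 -2.9228e+00] F [ 0.11 -0.72 -0.67] op 0.29
turn total -0.0006
shift total (after turn) [-0.1616  0.0009  0.0636]
```

```bash
python3 rel.py 54 -1.5; python3 go.py 584.5 169.1 217 -2.921
```

```text
t 36.75 [542.7 159.5 232.9] yaw 0.2188 F [ 0.1 -0.7 -0.7] op 0.29 gf 29.9
side (5, 25) [487.2 149.8] 69 eye along 8.7 across 2.5
side (25, 50) [486.4 149.9] 144 eye along 7.9 across 2.8
top (5, 25) [489.  147.6] 0 eye along 10.0 across 0.0
top (25, 50) [489.  147.6] 0 eye along 10.0 across 0.0
t 36.85 eef [543.  159.1 233. ] rot [-3.1415e+00 -2.0000e-04 -2.9234e+00] F [ 0.05  0.79 -0.8 ] op 0.293
turn total -0.0008
shift total (after turn) [-0.1709  0.0028  0.0639]
```

Call:
arm_command:
  rows:
    - [[-0.02,0.001,0],0]
    - [[-0.045,0.002,0],0]
    - [[-0.052,0,0],0]
    - [[-0.037,0,0],0]
    - [[-0.015,0,0.01],0]

```text
t: 37.35
eef_pos: [585.3, 170.1, 230.2]
tcp_rot: [3.142, 0.0, -2.922]
ft_force: [-0.9, -0.0, -0.9]
opening: 0.291
grip_force: 29.9
```

Call:
arm_command:
  rows:
    - [[0,0,0.02],0]
    - [[0,0,0.02],0]
    - [[0,0,0.0136],0]
    - [[0,0,0],0]
    - [[0,0,0],0]

```text
t: 37.85
eef_pos: [583.9, 170.1, 217.1]
tcp_rot: [3.142, 0.0, -2.921]
ft_force: [0.2, 0.0, -0.3]
opening: 0.293
grip_force: 29.9
```

```bash
python3 go.py 584.2 169.1 212.5 -2.921
```

```text
t 37.85 eef [583.9 170.1 217.1] rot [ 3.1415e+00  1.0000e-04 -2.9215e+00] F [ 0.17  0.02 -0.33] op 0.293
turn total -0.0002
shift total (after turn) [-0.0002 -0.004   0.0184]
```

Call:
arm_command:
  rows:
    - [[0,-0.003,0.004],0]
    - [[0,0,0.004],0]
    - [[0,0,0.004],0]
    - [[0,0,0.004],0]
    - [[0,0,0.004],0]

```text
t: 38.35
eef_pos: [584.2, 169.4, 212.0]
tcp_rot: [3.142, 0.0, -2.921]
ft_force: [0.1, 0.3, -0.5]
opening: 0.292
grip_force: 29.9
```

Call:
arm_command:
  rows:
    - [[0,0,0.004],0]
    - [[0,0,0.004],0]
    - [[0,0,0.004],0]
    - [[0,0,0.004],0]
    - [[0,0,0.004],0]

```text
t: 38.85
eef_pos: [584.2, 169.4, 206.9]
tcp_rot: [3.141, 0.0, -2.921]
ft_force: [-0.3, 0.3, -0.5]
opening: 0.294
grip_force: 29.9
```

Call:
arm_command:
  rows:
    - [[0,0,0.004],0]
    - [[0,0,0.004],0]
    - [[0,0,0.004],0]
    - [[0,0,0.004],0]
    - [[0,0,0.004],0]

```text
t: 39.35
eef_pos: [584.5, 169.4, 202.1]
tcp_rot: [3.142, 0.001, -2.922]
ft_force: [3.1, 1.6, 1.5]
opening: 0.289
grip_force: 29.9
```

Call:
arm_command:
  rows:
    - [[0,0,0.004],0]
    - [[0,0,0.004],0]
    - [[0,0,0.004],0]
    - [[0,0,0.004],0]
    - [[0,0,0.004],0]

```text
t: 39.85
eef_pos: [584.5, 169.4, 197.3]
tcp_rot: [3.142, 0.001, -2.922]
ft_force: [3.5, 0.9, 3.9]
opening: 0.294
grip_force: 29.9
```

Call:
arm_command:
  rows:
    - [[0,0,0.004],0]
    - [[0,0,0.004],0]
    - [[0,0,0.004],0]
    - [[0,0,0.004],0]
    - [[0,0,0.004],0]

```text
t: 40.35
eef_pos: [584.2, 169.4, 191.9]
tcp_rot: [3.142, -0.0, -2.921]
ft_force: [3.6, 0.9, -0.5]
opening: 0.297
grip_force: 29.9
```

Call:
arm_command:
  rows:
    - [[0,0,0.004],0]
    - [[0,0,0.003],0]
    - [[0,0,0.003],0]
    - [[0,0,0.003],0]
    - [[0,0,0.003],0]

```text
t: 40.85
eef_pos: [584.2, 169.4, 188.0]
tcp_rot: [3.142, 0.0, -2.921]
ft_force: [4.2, 1.5, 0.8]
opening: 0.289
grip_force: 29.9
```

Call:
arm_command:
  rows:
    - [[0,0,0.003],0]
    - [[0,0,0.003],0]
    - [[0,0,0.003],0]
    - [[0,0,0.002],0]
    - [[0,0,0.002],0]

```text
t: 41.35
eef_pos: [584.2, 169.4, 184.7]
tcp_rot: [3.141, 0.0, -2.922]
ft_force: [4.5, 1.7, -0.2]
opening: 0.293
grip_force: 29.9
```

Call:
arm_command:
  rows:
    - [[0,0,0.0015],0]
    - [[0,0,0.0015],0]
    - [[0,0,0.0015],0]
    - [[0,0,0.001],0]
    - [[0,0,0],0]

```text
t: 41.85
eef_pos: [584.2, 169.4, 183.3]
tcp_rot: [3.142, -0.0, -2.921]
ft_force: [4.0, 0.7, 0.3]
opening: 0.291
grip_force: 29.9
```

Call:
arm_command:
  rows:
    - [[0,0,0.0015],0]
    - [[0,0,0.001],0]
    - [[0,0,0.001],0]
    - [[0,0,0.001],0]
    - [[0,0,0],0]

```text
t: 42.35
eef_pos: [584.4, 169.4, 182.4]
tcp_rot: [3.142, 0.001, -2.921]
ft_force: [4.2, 2.4, 2.2]
opening: 0.292
grip_force: 29.9
```

Call:
arm_command:
  rows:
    - [[0,0,0.001],0]
    - [[0,0,0.001],0]
    - [[0,0,0.001],0]
    - [[0,0,0.001],0]
    - [[0,0,0],0]

```text
t: 42.85
eef_pos: [584.5, 169.4, 182.0]
tcp_rot: [-3.142, 0.001, -2.921]
ft_force: [3.7, 0.6, 7.7]
opening: 0.295
grip_force: 29.9
```

Call:
arm_command:
  rows:
    - [[0,0,0.001],0]
    - [[0,0,0.001],0]
    - [[0,0,0.001],0]
    - [[0,0,0],0]
    - [[0,0,0],0]

```text
t: 43.35
eef_pos: [584.6, 169.4, 181.9]
tcp_rot: [-3.142, 0.002, -2.921]
ft_force: [1.8, 0.3, 13.1]
opening: 0.292
grip_force: 29.9
```

Bearing at 14 N, so the lug is seated. Next I release and retreat.

Call:
arm_command:
  rows:
    - [[0,0,0],0]
    - [[0,0,0],0]
    - [[0,0,0],0]
    - [[0,0,0],0]
    - [[0,0,-0.02],0]
  claw: 0.5

```text
t: 43.85
eef_pos: [583.7, 169.3, 184.9]
tcp_rot: [3.141, -0.002, -2.921]
ft_force: [-0.4, 0.4, -0.2]
opening: 0.498
grip_force: 0.0
```

Call:
arm_command:
  rows:
    - [[0,0,-0.06],0]
    - [[0,0,-0.1],0]
    - [[0,0,-0.1],0]
    - [[0,0,-0.1],0]
    - [[0,0,-0.05],0]

```text
t: 44.35
eef_pos: [584.6, 169.4, 290.4]
tcp_rot: [-3.142, 0.003, -2.921]
ft_force: [-0.9, -0.9, 0.1]
opening: 0.499
grip_force: 0.0
```

Call:
arm_command:
  rows:
    - [[0.05,-0.1,0],0]
    - [[0.08,-0.18,0],0]
    - [[0.08,-0.18,0],0]
    - [[0.08,-0.18,0],0]
    - [[0.05,-0.1,0],0]

```text
t: 44.85
eef_pos: [540.7, -32.4, 287.7]
tcp_rot: [3.142, -0.001, -2.923]
ft_force: [-0.2, 1.2, 0.2]
opening: 0.499
grip_force: 0.0
```

Call:
arm_command:
  rows:
    - [[0,-0.1,0],0]
    - [[0,0,0],0]
    - [[0,0,0],0]
    - [[0,0,0],0]
    - [[0,0,0],0]

```text
t: 45.35
eef_pos: [547.1, -53.2, 287.9]
tcp_rot: [3.141, -0.0, -2.92]
ft_force: [0.7, 0.2, 0.1]
opening: 0.502
grip_force: 0.0
```

Run:
```python
from cup import *
print(state()["t"],state()["eef_pos"].round(),state()["ft_force"].round(1))
o=[]
for c in("top","side"):
    p,d=viewer.read_camera(c);np.savez(f"pics/{c}_S.npz",p=p,d=d)
    x,y=proj(c,np.array([[560,165,120.]]))[0].astype(int)
    o.append(cv2.resize(p[y-35:y+35,x-35:x+35,::-1],(400,400),interpolation=cv2.INTER_CUBIC))
    P=cloud(c,p,d)[0]
    print(c,"large",cupfit(c,p,d,(531,158),46,45,80),"small rim",cupfit(c,p,d,(531,158),27,101,116))
    for z in((165,178),(178,189),(189,201)):
        q=box(P,(580,168),22,*z);print(z,len(q),np.median(q[:,2]).round(1))
    print([(n,np.round(r["position"]).tolist(),round(r["confidence"],2)) for n in("large_eye","medium_eye","small_eye") for r in models.mark_of(c,n)[:1]])
cv2.imwrite("pics/S.png",cv2.hconcat(o))
```

```text
45.35 [547. -53. 288.] [0.7 0.2 0.1]
top large (array([547.2, 122. ]), 344) small rim (array([533.8, 155.9]), 104)
(165, 178) 2 171.9
(178, 189) 4 184.5
(189, 201) 130 194.6
[('large_eye', [592.0, 170.0, 150.0], 0.53), ('small_eye', [595.0, 177.0, 178.0], 0.95)]
side large (array([531.3, 159.8]), 212) small rim (array([532.3, 159.8]), 91)
(165, 178) 27 172.1
(178, 189) 20 183.3
(189, 201) 50 195.9
[('large_eye', [595.0, 171.0, 153.0], 0.88), ('medium_eye', [596.0, 170.0, 170.0], 0.75), ('small_eye', [590.0, 171.0, 181.0], 0.57)]
```

View pics/S.png

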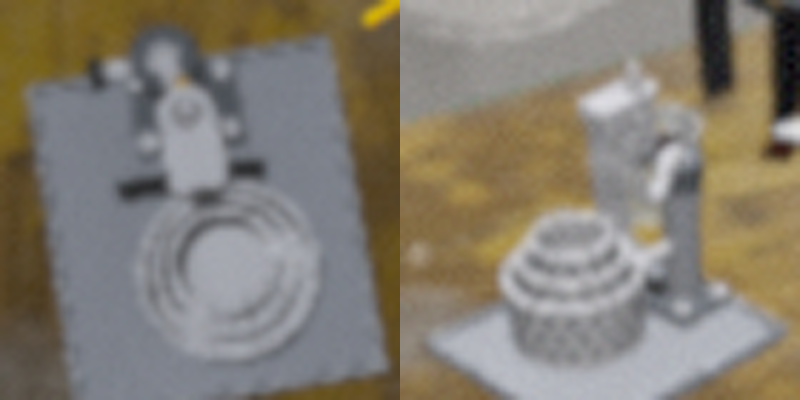

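The picture shows three concentric nested cups, with the lugs stacked on the prong. The top lug reads 195–196 mm, which matches 153.5 + 42.

```bash
python3 -c "
from cell import env
print(env.job_done())"
```

```text
the job is handed in; nothing more can be done
None
```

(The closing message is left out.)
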